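# Tighten a leak-test pot's lid crisscross in two passes

### The job

Tighten the four lever bolts of the leak-test pot's lid crisscross, each bolt followed by the one opposite it, in two passes: first turn all four until they need about 0.8 N m, and only when all four are there turn them all on to about 1.1 N m, again crisscross. Never let a bolt reach 1.25 N m, and leave the bottle, pen, spanner and tape measure beside the pot where they are.

Things in the scene. Friction and masses are not known exactly. Their poses are not given: they have to be found in the camera images.
- pot: Round aluminium leak-test pot fixed to the worktop, 148 mm across, its lid already laid on; origin on the worktop under its centre, z up. Lid top 68 mm above the origin; a short blanked port in the middle of the lid stands up to 88 mm. Four identical bolts with levers stand on a 58 mm radius circle, at the pot's own +x, +y, -x, -y sides; levers start about 1.05 rad counterclockwise of straight outward.
- lever_1: Lever of bolt 1 (pot's +x side, opposite bolt 3): black arm, at its end an upright round knob (14 mm across, from 10 to 48 mm above the origin, axis 50 mm along x) to push or pull round. Origin on the bolt axis, at the underside of the bolt's steel flange, 73 mm above the worktop; x along the arm, z up. Clockwise from above tightens.
- lever_2: Lever of bolt 2 (pot's +y side, opposite bolt 4): black arm, at its end an upright round knob (14 mm across, from 10 to 48 mm above the origin, axis 50 mm along x) to push or pull round. Origin on the bolt axis, at the underside of the bolt's steel flange, 73 mm above the worktop; x along the arm, z up. Clockwise from above tightens.
- lever_3: Lever of bolt 3 (pot's -x side, opposite bolt 1): black arm, at its end an upright round knob (14 mm across, from 10 to 48 mm above the origin, axis 50 mm along x) to push or pull round. Origin on the bolt axis, at the underside of the bolt's steel flange, 73 mm above the worktop; x along the arm, z up. Clockwise from above tightens.
- lever_4: Lever of bolt 4 (pot's -y side, opposite bolt 2): black arm, at its end an upright round knob (14 mm across, from 10 to 48 mm above the origin, axis 50 mm along x) to push or pull round. Origin on the bolt axis, at the underside of the bolt's steel flange, 73 mm above the worktop; x along the arm, z up. Clockwise from above tightens.
- lid_mid (a point): Top of the blanked port in the middle of the lid, z up. All four bolts behave alike: a locking thread turns at a steady 0.55 N m until, after an unknown 0.1 to 0.9 rad that differs from bolt to bolt, the bolt seats; then the torque needed to turn it on rises by 1.0 N m per rad. A bolt stays where it is left. Torque = push on the knob, square to the arm, x 0.05 m. The knobs do not spin.
- threadlock: Small red dropper bottle standing on the worktop, 34x32x98 mm, bystander; origin at the middle of its underside
- marker_1: Marker pen lying on the worktop, 15x130x15 mm, bystander; origin at its underside, long axis y
- spanner_1: Steel spanner lying on the worktop, 30x137x8 mm, bystander; origin at its underside, long axis y
- tape_measure: Yellow tape measure standing on the worktop, 36x80x62 mm, bystander; origin at its underside

How it is judged:
On the way, in this order (a step that is already met when the one before it is completed fails the run):
1. first pass done: all four bolts are seated at 6 to 29 N (turned to 0.63 to 0.91 N m) (contact force between lever_1_c0 and stop_1_c0 between 6 and 29 N and contact force between lever_2_c0 and stop_2_c0 between 6 and 29 N and contact force between lever_3_c0 and stop_3_c0 between 6 and 29 N and contact force between lever_4_c0 and stop_4_c0 between 6 and 29 N), for 0.2 s.
2. second pass: all four bolts are seated at 30 to 53 N (turned to 0.93 to 1.21 N m) (contact force between lever_1_c0 and stop_1_c0 between 30 and 53 N and contact force between lever_2_c0 and stop_2_c0 between 30 and 53 N and contact force between lever_3_c0 and stop_3_c0 between 30 and 53 N and contact force between lever_4_c0 and stop_4_c0 between 30 and 53 N), for 0.2 s.
At the end, for the whole second after the job is handed in: All four bolts stand still and each is seated at 30 to 53 N, as after being turned to 0.93 to 1.21 N m; bottle, pen, spanner and tape measure are within 20 mm of where they stood (all of step 2 and angular speed of each of lever_1, lever_2, lever_3, lever_4 below 0.05 rad/s and distance of each of threadlock, marker_1, spanner_1, tape_measure from where it was at the start of the episode below 0.02 m); the robot touches nothing.
It fails at once if a bolt is overtightened: seated at more than 56 N (1.25 N m) (contact force between lever_1_c0 and stop_1_c0 above 56 N or contact force between lever_2_c0 and stop_2_c0 above 56 N or contact force between lever_3_c0 and stop_3_c0 above 56 N or contact force between lever_4_c0 and stop_4_c0 above 56 N).
It fails at once if a bolt goes beyond the first pass (29 N, 0.91 N m) while another is still loose (under 6 N, 0.63 N m) ((contact force between lever_1_c0 and stop_1_c0 above 29 N or contact force between lever_2_c0 and stop_2_c0 above 29 N or contact force between lever_3_c0 and stop_3_c0 above 29 N or contact force between lever_4_c0 and stop_4_c0 above 29 N) and (contact force between lever_1_c0 and stop_1_c0 below 6 N or contact force between lever_2_c0 and stop_2_c0 below 6 N or contact force between lever_3_c0 and stop_3_c0 below 6 N or contact force between lever_4_c0 and stop_4_c0 below 6 N)).
It fails at once if first pass not crisscross: a neighbour is brought over 6 N (0.63 N m) before the bolt opposite the one begun with (((contact force between lever_1_c0 and stop_1_c0 above 6 N and contact force between lever_3_c0 and stop_3_c0 below 6 N) or (contact force between lever_3_c0 and stop_3_c0 above 6 N and contact force between lever_1_c0 and stop_1_c0 below 6 N)) and ((contact force between lever_2_c0 and stop_2_c0 above 6 N and contact force between lever_4_c0 and stop_4_c0 below 6 N) or (contact force between lever_4_c0 and stop_4_c0 above 6 N and contact force between lever_2_c0 and stop_2_c0 below 6 N))).
It fails at once if second pass not crisscross: a neighbour is brought over 29 N (0.91 N m) before the bolt opposite the one begun with (((contact force between lever_1_c0 and stop_1_c0 above 29 N and contact force between lever_3_c0 and stop_3_c0 below 29 N) or (contact force between lever_3_c0 and stop_3_c0 above 29 N and contact force between lever_1_c0 and stop_1_c0 below 29 N)) and ((contact force between lever_2_c0 and stop_2_c0 above 29 N and contact force between lever_4_c0 and stop_4_c0 below 29 N) or (contact force between lever_4_c0 and stop_4_c0 above 29 N and contact force between lever_2_c0 and stop_2_c0 below 29 N))).
It fails at once if a bystander (bottle, pen, spanner, tape measure) is moved more than 20 mm (distance of any of threadlock, marker_1, spanner_1, tape_measure from where it was at the start of the episode above 0.02 m).
It also fails if it takes over 72 s, if anything falls off the work surface, if the arm or the gripper's body presses on something with over 40 N, if the wrist force passes 120 N, or if a joint passes its speed limit or range.

### The arm

A 6-joint arm with a two-finger parallel gripper is mounted at the origin on a cart in front of the work surface, level with it; the furniture and walls round the work are solid. World frame = base frame: x ahead of the robot, y to its left, z up, the work surface at z = 0. Lengths are in m, angles in rad, forces in N, time in s.
With the tool pointing down it reaches from about 0.3 to 0.875 m from the base axis. Payload 6.4 kg.
Tool frame: the origin (TCP) lies between the finger pads; the fingertips stand 11 mm ahead of it and the grasp point (between the pads) lies 8 mm behind it (ctrl.tcp_to_tips is the distance from the TCP to the fingertips, in m); x points along the fingers, z is the direction in which the jaws open and shut, and the axes are right-handed (so a half turn about x gives the same grasp; the last joint's range is limited). The gripper opens to 85 mm and grips with 20 to 120 N. Pads are 22 mm wide; open, the fingers measure 114 mm over their backs; the gripper's body (76 mm by 85 mm) begins 54 mm behind the grasp point. The pads swing forward as they close: fully open they stand 13 mm farther back than shut.
Start: joints at [0.992, 0.181, 1.607, -0, 1.354, -0.206], TCP at [0.209, 0.536, 0.242] pointing down, gripper open.
Joint ranges: [-2.99, 2.99], [-0.89, 2.07], [0.3, 2.58], [-1.14, 4.28], [0, 2.63], [-3.12, 3.12]. Speed limits (rad/s): [2.57, 2.57, 3.01, 3.14, 3.14, 3.14].

### API

Orientations are given as a unit quaternion [w, x, y, z].
In Python, from bench import ctrl, eyes, hand_in gives the robot as it stands. The module is installed in compiled form; this text tells all that it offers.
- The arm moves only by the tool step_arm, never from a script. Its arguments are lists of equal length, an entry for each row: "xyz": the shift along the world's x, y, z in mm, a list of three; "spin": the turn about the world's z in rad; "fingers": the opening in per cent of the stroke, from 0 (shut) to 100 (fully open). A call has 1 to 10 rows; each row is the pose to reach, as a shift and turn from the pose commanded when the call began; what a row does not reach only later rows make up. A row lasts 1/10 s, in which the tool goes at most 50 mm and 8.59 degrees, less where a joint would pass 70% of its speed; a pose out of reach is approached as far as the arm can. A call with a gripper value outside its range is refused whole. The fingers move at their own pace and stop on an object; the grip force is fixed at half the most. Time passes only in rows, so rows that repeat a pose let the fingers close. It gives the time, the measured TCP pose, the force and the opening at its end, in the units of the state.
- ctrl.get_obs(): the state, without advancing time (a new reading comes with each control period).
- eyes.camera(name): name is "scene" or "top" or "wrist"; returns the picture (400x640x3 uint8, red, green, blue); there is no depth.
- eyes.camera_model(name): a dict with "vertical_fov" (degrees; the focal length in pixels is half the picture's height over the tangent of half this angle, whatever the lens; pixels are square), "cx", "cy" (the principal point, pixels), "dist_coeffs" ([k1, k2, p1, p2, k3] as OpenCV has them; the pictures are not rectified), "pose" (4x4, takes a point from camera to world coordinates); the wrist camera has in their place "tool_from_camera" (4x4, takes a point from camera to tool coordinates, whose origin is the TCP and whose axes are the tool frame's). Camera axes: x right, y up, looking along -z (the intrinsics and any distortion apply to the point x, -y, -z); pixel columns grow to the right and rows downward; lengths in m; the calibration is good to about 2 mm. A picture is of the moment at which its call begins: read the wrist's pose just before it. camera_model takes no time and is no camera call.
- hand_in(): hands the job in, once; it reports no verdict.
The state is a dict: "time_s": time; "q": joint angles; "dq": joint speeds; "joint_efforts": joint torques, N m; "eef_pos": TCP position; "eef_rot": TCP orientation; "wrist_force": force on the tool from outside, world axes, zero at the start; "torque": the same for the moment, N m; "opening": opening from 0.0 (shut) to 1.0 (fully open).
Only numpy, scipy, OpenCV 4.12 (cv2) and the standard library are available. Lean on these libraries where they do the work, as an engineer would, in place of code of your own. Each camera call takes 0.05 s, during which the arm holds its last target.

## Working session

There is one attempt and no reset: what is moved stays moved. The work goes in short steps, Python scripts to look and compute and a tool call to move; the robot and the scene stay as the last step left them, time stands still between calls to the robot, and variables do not carry over. Pictures are saved under pics/ and viewed, and the job is handed in when it is done.

Besides the shell and the picture viewer there is one more tool, called after "Request:" as name(argument=value, ...) on one line, values as JSON. step_arm: Moves the arm, as the interface text tells. Its arguments: {"type":"object","properties":{"xyz":{"type":"array"},"spin":{"type":"array"},"fingers":{"type":"array"}},"required":["xyz","spin","fingers"]}

```bash
mkdir -p pics; python3 - <<'E'
from bench import ctrl, eyes
import cv2
o=ctrl.get_obs()
for k,v in o.items(): print(k,v)
print(ctrl.tcp_to_tips)
for n in ["scene","top","wrist"]:
    m=eyes.camera_model(n); print(n,m)
for n in ["scene","top"]:
    cv2.imwrite(f"pics/{n}0.png",cv2.cvtColor(eyes.camera(n),cv2.COLOR_RGB2BGR))
E
```

```text
time_s 0.0
q [ 9.91721581e-01  1.81585514e-01  1.60803644e+00  2.68816483e-06
  1.35379380e+00 -2.06328855e-01]
dq [ 1.70354560e-03 -9.65342731e-04 -1.69633999e-03  7.51100940e-05
  2.57250915e-04  3.87953866e-04]
joint_efforts [ 1.75681711e-03 -4.44855988e+01 -3.51342916e+01 -2.99234898e-05
  8.96101585e-03  1.32420581e-05]
eef_pos [0.20909168 0.53504662 0.24134539]
eef_rot [ 0.58339334 -0.39893892  0.58458506  0.39844731]
wrist_force [-0.58916569 -0.16325575 -0.39355953]
torque [-0.0278902   0.05020413 -0.04993942]
opening 0.9967937010980981
0.011
scene {'vertical_fov': 45.54238826727911, 'cx': 331.5171223811161, 'cy': 199.81954626106054, 'dist_coeffs': array([0.00338217, 0.        , 0.        , 0.        , 0.        ]), 'pose': array([[-9.57475630e-01,  1.38731546e-01, -2.52970307e-01,
         3.85096468e-01],
       [-2.88513803e-01, -4.59029187e-01,  8.40268999e-01,
         9.04637348e-01],
       [ 4.51062936e-04,  8.77522515e-01,  4.79535226e-01,
         4.85776574e-01],
       [ 0.00000000e+00,  0.00000000e+00,  0.00000000e+00,
         1.00000000e+00]])}
top {'vertical_fo
[... 251 characters left out ...]
5, -0.02847094, -0.00324531,  0.19468495],
       [-0.00509153,  0.06501486,  0.99787131,  1.2037256 ],
       [ 0.        ,  0.        ,  0.        ,  1.        ]])}
wrist {'vertical_fov': 65.96425052142973, 'cx': 321.3567051365826, 'cy': 200.31276033043252, 'dist_coeffs': array([0.0165144, 0.       , 0.       , 0.       , 0.       ]), 'tool_from_camera': array([[ 1.04470078e-03,  2.93128052e-01, -9.56072620e-01,
        -1.30952698e-01],
       [-4.06122031e-04,  9.56073187e-01,  2.93127782e-01,
         7.50242638e-02],
       [ 9.99999372e-01,  8.20513299e-05,  1.11785617e-03,
        -5.35527707e-05],
       [ 0.00000000e+00,  0.00000000e+00,  0.00000000e+00,
         1.00000000e+00]])}
```

View pics/scene0.png

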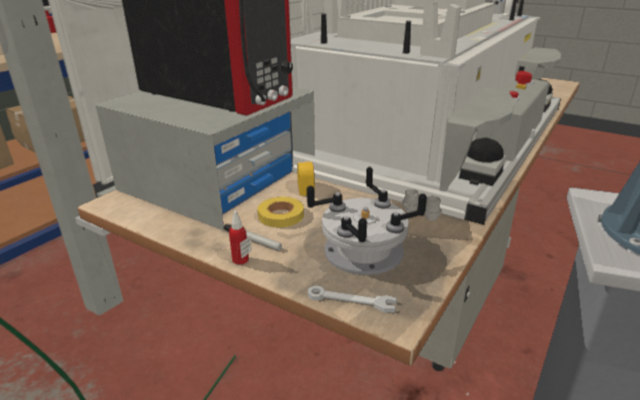

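View pics/top0.png

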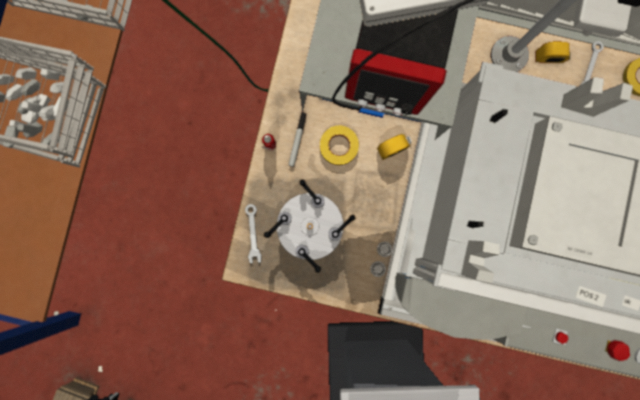

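```bash
python3 - <<'E'
import cv2
a=cv2.imread("pics/top0.png")[170:285,230:400]; cv2.imwrite("pics/topc.png",cv2.resize(a,None,fx=4.7,fy=4.7,interpolation=cv2.INTER_CUBIC))
a=cv2.imread("pics/scene0.png")[155:285,290:450]; cv2.imwrite("pics/scenec.png",cv2.resize(a,None,fx=4.5,fy=4.5,interpolation=cv2.INTER_CUBIC))
E
```

```text
(no output)
```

View pics/topc.png

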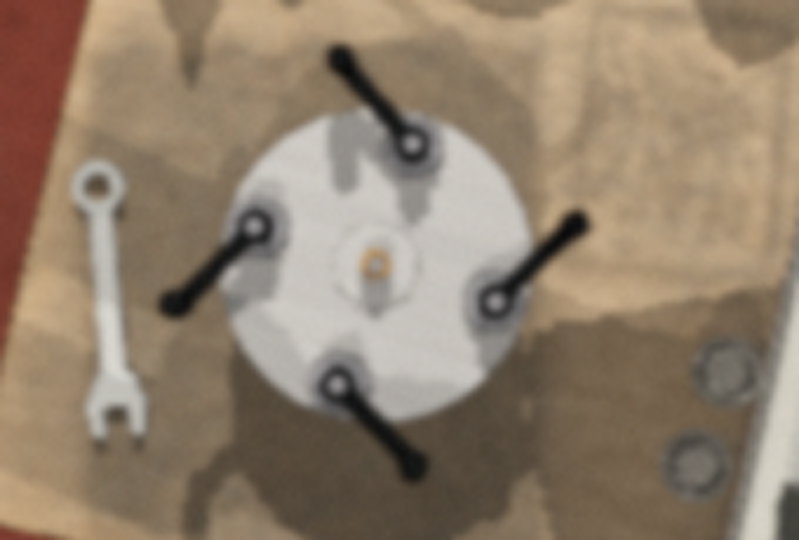

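View pics/scenec.png

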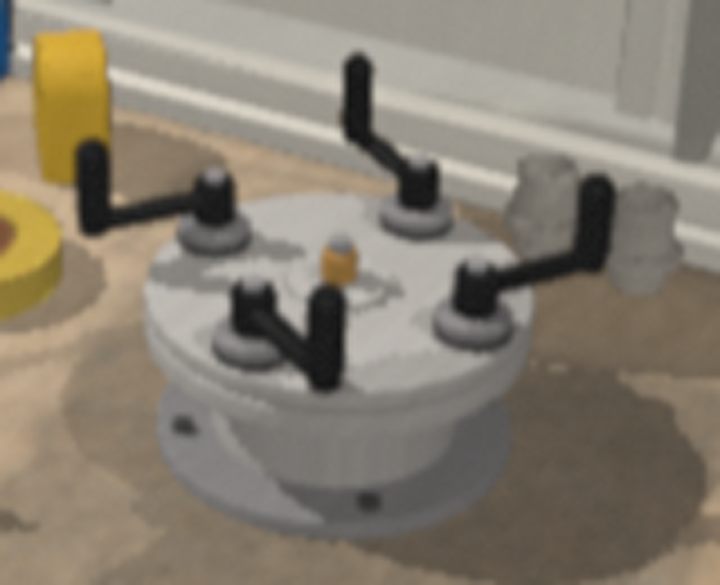

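```bash
cat > h.py <<'E'
import numpy as np, cv2
from scipy.spatial.transform import Rotation as R
def cast(m,uv,z,pose=None):
    f=200/np.tan(np.radians(m['vertical_fov']/2))
    K=np.array([[f,0,m['cx']],[0,f,m['cy']],[0,0,1]])
    p=cv2.undistortPoints(np.array(uv,float).reshape(-1,1,2),K,m['dist_coeffs']).reshape(-1,2)
    P=m['pose'] if pose is None else pose
    d=np.c_[p[:,0],-p[:,1],-np.ones(len(p))]@P[:3,:3].T
    o=P[:3,3]
    return o+d*((z-o[2])/d[:,2])[:,None]
def proj(m,X,pose=None):
    f=200/np.tan(np.radians(m['vertical_fov']/2))
    K=np.array([[f,0,m['cx']],[0,f,m['cy']],[0,0,1]])
    P=m['pose'] if pose is None else pose
    c=(np.atleast_2d(X)-P[:3,3])@P[:3,:3]
    return cv2.projectPoints(c*[1,-1,-1],np.zeros(3),np.zeros(3),K,m['dist_coeffs'])[0].reshape(-1,2)
def wpose(o,m):
    w,x,y,z=o['eef_rot']; T=np.eye(4); T[:3,:3]=R.from_quat([x,y,z,w]).as_matrix(); T[:3,3]=o['eef_pos']
    return T@m['tool_from_camera']
E
python3 - <<'E'
from h import *
from bench import eyes,ctrl
m=eyes.camera_model('top'); s=4.7
b=np.array([(412,145),(496,300),(338,384),(254,228)])/s+[230,170]-0.4
k=np.array([(341,58),(577,222),(413,466),(176,303)])/s+[230,170]-0.4
for z in (.095,.1,.105):
    B=cast(m,b,z);c=B.mean(0);print(z,c,np.linalg.norm((B-c)[:,:2],axis=1))
K=cast(m,k,.121);B=cast(m,b,.1)
print(B);print(K,np.linalg.norm((K-B)[:,:2],axis=1))
c=B.mean(0)
print(np.arctan2((B-c)[:,1],(B-c)[:,0]),np.arctan2((K-B)[:,1],(K-B)[:,0]))
print("port",cast(m,[(375/s+229.6,264/s+169.6)],.088))
ms=eyes.camera_model('scene')
print("scene proj knob tops",(proj(ms,K)-[290,155])*4.5, "port",(proj(ms,np.r_[c[:2],.088])-[290,155])*4.5)
o=ctrl.get_obs(); x,y,z=o['eef_rot'][1:];print(R.from_quat([x,y,z,o['eef_rot'][0]]).as_matrix())
E
```

```text
0.095 [0.53115321 0.21857633 0.095     ] [0.05730959 0.05788882 0.05735109 0.05802725]
0.1 [0.53108926 0.21846859 0.1       ] [0.05705114 0.05762776 0.05709246 0.05776556]
0.105 [0.53102531 0.21836084 0.105     ] [0.0567927  0.0573667  0.05683382 0.05750388]
[[0.58507885 0.20003065 0.1       ]
 [0.51314807 0.1637048  0.1       ]
 [0.47701603 0.23678893 0.1       ]
 [0.54911409 0.27334996 0.1       ]]
[[0.62396616 0.23081343 0.121     ]
 [0.54708528 0.12692449 0.121     ]
 [0.44045439 0.20351281 0.121     ]
 [0.51591377 0.30759971 0.121     ]] [0.0495964  0.05004524 0.04943737 0.04770018]
[-0.32909069 -1.88738754  2.81492457  1.25346292] [ 0.6695914  -0.82558007 -2.40320495  2.34063724]
port [[0.53126435 0.21871816 0.088     ]]
scene proj knob tops [[ 94.62596626 141.92005363]
 [357.28280841  55.27743849]
 [597.7832883  175.73551709]
 [328.32166843 285.95831559]] port [[341.46544472 238.56485696]]
[[-8.62733847e-04 -9.31313189e-01  3.64218342e-01]
 [-1.36824190e-03  3.64219236e-01  9.31312234e-01]
 [-9.99998692e-01  3.05135789e-04 -1.58848599e-03]]
```

Request:
step_arm(xyz=[[415,-304,-42],[415,-304,-42],[415,-304,-42],[415,-304,-42],[415,-304,-42],[415,-304,-42],[415,-304,-42],[415,-304,-42],[415,-304,-42],[415,-304,-42]], spin=[1.06,1.06,1.06,1.06,1.06,1.06,1.06,1.06,1.06,1.06], fingers=[35,35,35,35,35,35,35,35,35,35])

```text
time_s: 1.1
eef_pos: [0.5927, 0.2542, 0.2029]
eef_rot: [0.302, -0.639, 0.302, 0.639]
wrist_force: [0.3, 1.4, 0.7]
opening: 0.352
```

Request:
step_arm(xyz=[[0,0,0],[0,0,0],[0,0,0]], spin=[0,0,0], fingers=[35,35,35])

```text
time_s: 1.4
eef_pos: [0.5906, 0.2563, 0.2031]
eef_rot: [0.302, -0.639, 0.302, 0.64]
wrist_force: [-0.1, 0.9, 0.4]
opening: 0.351
```

```bash
cat > w.py <<'E'
import sys
from h import *
from bench import eyes,ctrl
o=ctrl.get_obs();im=eyes.camera('wrist');m=eyes.camera_model('wrist');T=wpose(o,m)
print({k:np.round(o[k],4).tolist() for k in('time_s','q','eef_pos','wrist_force','torque','opening')})
np.savez('w_last.npz',T=T)
cv2.imwrite(sys.argv[1],cv2.cvtColor(im,cv2.COLOR_RGB2BGR))
E
python3 w.py pics/w1.png
```

```text
{'time_s': 1.4, 'q': [0.2253, 0.3655, 1.4584, 0.0004, 1.3191, -2.0334], 'eef_pos': [0.5906, 0.2563, 0.2031], 'wrist_force': [-0.1029, 0.8986, 0.4302], 'torque': [0.029, -0.0193, -0.0186], 'opening': 0.3513}
```

View pics/w1.png

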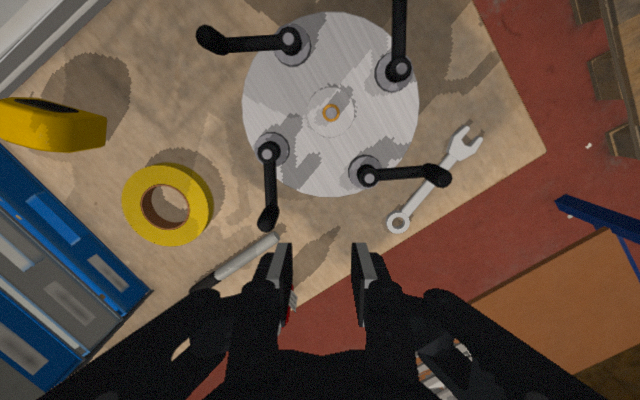

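```bash
python3 - <<'E'
from h import *
from bench import eyes
m=eyes.camera_model('wrist');T=np.load('w_last.npz')['T']
c=np.array([.5311,.2185])
th=-.322+np.array([0,-np.pi/2,np.pi,np.pi/2])
B=np.c_[c+.058*np.c_[np.cos(th),np.sin(th)],np.full(4,.1)]
K=np.c_[B[:,:2]+.05*np.c_[np.cos(th+1.05),np.sin(th+1.05)],np.full(4,.121)]
print(np.round(B,4));print(np.round(K,4))
print("bolt px",proj(m,B,T).round(1).tolist());print("knob px",proj(m,K,T).round(1).tolist())
im=cv2.imread('pics/w1.png')[0:250,180:480];cv2.imwrite('pics/w1c.png',cv2.resize(im,None,fx=2.4,fy=2.4,interpolation=cv2.INTER_CUBIC))
E
```

```text
[[0.5861 0.2001 0.1   ]
 [0.5127 0.1635 0.1   ]
 [0.4761 0.2369 0.1   ]
 [0.5495 0.2735 0.1   ]]
[[0.6234 0.2334 0.121 ]
 [0.546  0.1262 0.121 ]
 [0.4388 0.2036 0.121 ]
 [0.5162 0.3108 0.121 ]]
bolt px [[267.8, 155.5], [288.3, 38.2], [403.5, 67.1], [371.8, 178.9]]
knob px [[269.2, 227.1], [204.0, 34.3], [416.3, -30.6], [447.2, 182.7]]
```

View pics/w1c.png

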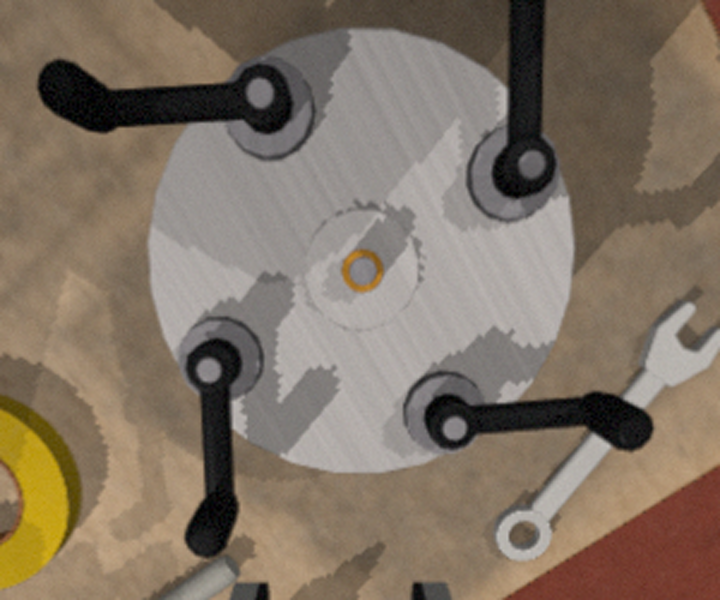

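Request:
step_arm(xyz=[[32,-25,0],[32,-25,0],[32,-25,-35],[32,-25,-70],[32,-25,-103],[32,-25,-103],[32,-25,-103]], spin=[0,0,0,0,0,0,0], fingers=[35,35,35,35,35,35,35])

```text
time_s: 2.15
eef_pos: [0.6227, 0.2318, 0.101]
eef_rot: [0.302, -0.639, 0.302, 0.64]
wrist_force: [0.9, 0.5, 1.2]
opening: 0.35
```

```bash
python3 w.py pics/w2.png
```

```text
{'time_s': 2.15, 'q': [0.178, 0.5192, 1.465, 0.0001, 1.1584, -2.0815], 'eef_pos': [0.6227, 0.2318, 0.101], 'wrist_force': [0.9228, 0.4631, 1.2161], 'torque': [0.0118, -0.0115, 0.0678], 'opening': 0.3505}
```

View pics/w2.png

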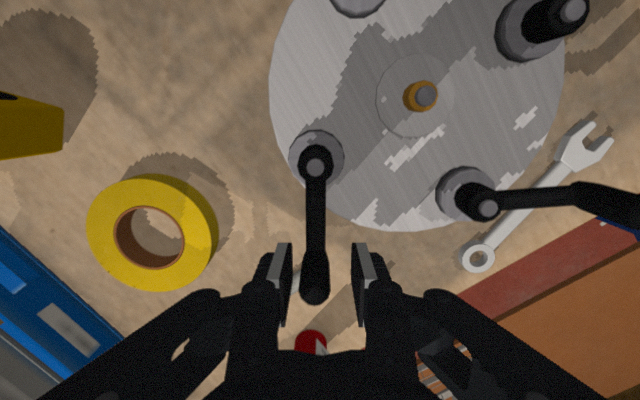

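```bash
cat > arc.py <<'E'
# usage: arc.py bolt x y jaw psi_from psi_to step d  (mm) -> rows relative to cmd pose x,y,jaw
import sys
from h import *
c=np.array([531.1,218.5]); th=dict(A=-.322,B=-.322-np.pi/2,C=-.322+np.pi,D=-.322+np.pi/2)
off=dict(A=np.pi/2,B=np.pi/2,C=3*np.pi/2,D=-np.pi/2)
def bolt(b): return c+58*np.array([np.cos(th[b]),np.sin(th[b])])
def tcp(b,psi,d): return bolt(b)+50*np.array([np.cos(psi),np.sin(psi)])-d*np.array([-np.sin(psi),np.cos(psi)])
if __name__=='__main__':
    b=sys.argv[1]; x,y,j,p0,p1,st,d=map(float,sys.argv[2:])
    n=max(1,round(abs(p1-p0)/st)); 
    for i in range(n+1):
        p=p0+(p1-p0)*i/n; q=tcp(b,p,d); jw=p if b!='C' else p
        print(round(p,3),np.round(q-[x,y],1).tolist(),"spin",round(p+off[b]-j,3),"t",np.round([-np.sin(p),np.cos(p)],3))
E
cat > f.py <<'E'
# usage: f.py bolt : angle of knob (measured TCP, pad gap d=8) and tangential torque
import sys
from arc import *
from bench import ctrl
b=sys.argv[1]; o=ctrl.get_obs(); p=o['eef_pos'][:2]*1000-bolt(b); F=o['wrist_force'][:2]
w,x,y,z=o['eef_rot'];M=R.from_quat([x,y,z,w]).as_matrix();jaw=np.arctan2(M[1,2],M[0,2])
r=np.hypot(*p);
for d in (8,):
    psi=np.arctan2(p[1],p[0])+np.arctan2(d,50); t=np.array([-np.sin(psi),np.cos(psi)]);
    print("t",round(o['time_s'],2),"psi",round(psi,3),"from outward",round((psi-th[b]+np.pi)%(2*np.pi)-np.pi,3),"r",round(r,1),"(expect",round(np.hypot(50,d),1),") Ft",round(F@t,2),"Fr",round(F@[np.cos(psi),np.sin(psi)],2),"torque",round(F@t*.05,3),"Mz",round(o['torque'][2],3),"jaw",round(jaw,3),"Fz",round(o['wrist_force'][2],2))
E
python3 f.py A; python3 arc.py A 622.7 231.8 2.259 .69 .44 .05 8
```

```text
t 2.2 psi 0.853 from outward 1.175 r 49.4 (expect 50.6 ) Ft -0.76 Fr -0.5 torque -0.038 Mz -0.033 jaw 2.259 Fz 0.23
0.69 [7.1, -6.0] spin 0.002 t [-0.637  0.771]
0.64 [8.3, -8.2] spin -0.048 t [-0.597  0.802]
0.59 [9.4, -10.5] spin -0.098 t [-0.556  0.831]
0.54 [10.4, -12.8] spin -0.148 t [-0.514  0.858]
0.49 [11.3, -15.2] spin -0.198 t [-0.471  0.882]
0.44 [12.1, -17.6] spin -0.248 t [-0.426  0.905]
```

Request:
step_arm(xyz=[[4,-3,0],[7,-6,0],[8,-8,0],[9.5,-10.5,0],[10.5,-13,0],[11.5,-15,0],[12,-17.5,0],[12,-17.5,0]], spin=[0,0,-0.05,-0.1,-0.15,-0.2,-0.25,-0.25], fingers=[35,35,35,35,35,35,35,35])

```text
time_s: 3.0
eef_pos: [0.6358, 0.2155, 0.1029]
eef_rot: [0.381, -0.596, 0.379, 0.597]
wrist_force: [-4.7, 8.5, 6.1]
opening: 0.352
```

```bash
python3 f.py A; python3 arc.py A 634.7 214.3 2.009 .44 .14 .05 8
```

```text
t 3.0 psi 0.458 from outward 0.78 r 51.9 (expect 50.6 ) Ft 9.67 Fr -0.45 torque 0.483 Mz 0.011 jaw 2.007 Fz 6.14
0.44 [0.1, -0.1] spin 0.002 t [-0.426  0.905]
0.39 [0.7, -2.5] spin -0.048 t [-0.38   0.925]
0.34 [1.2, -5.0] spin -0.098 t [-0.333  0.943]
0.29 [1.6, -7.5] spin -0.148 t [-0.286  0.958]
0.24 [1.9, -10.0] spin -0.198 t [-0.238  0.971]
0.19 [2.0, -12.6] spin -0.248 t [-0.189  0.982]
0.14 [2.0, -15.1] spin -0.298 t [-0.14  0.99]
```

Request:
step_arm(xyz=[[0.5,-2.5,-1],[1,-5,-1],[1.5,-7.5,-1],[2,-10,-1],[2,-12.5,-1]], spin=[-0.05,-0.1,-0.15,-0.2,-0.25], fingers=[35,35,35,35,35])

```text
time_s: 3.5
eef_pos: [0.6383, 0.2035, 0.1023]
eef_rot: [0.453, -0.544, 0.45, 0.545]
wrist_force: [-3.5, 11.1, 6.0]
opening: 0.352
```

```bash
python3 f.py A; python3 arc.py A 636.7 201.8 1.759 .19 -.11 .05 8
```

```text
t 3.5 psi 0.224 from outward 0.546 r 52.3 (expect 50.6 ) Ft 11.6 Fr -0.99 torque 0.58 Mz -0.003 jaw 1.756 Fz 6.01
0.19 [0.0, -0.1] spin 0.002 t [-0.189  0.982]
0.14 [0.0, -2.6] spin -0.048 t [-0.14  0.99]
0.09 [-0.1, -5.1] spin -0.098 t [-0.09   0.996]
0.04 [-0.3, -7.6] spin -0.148 t [-0.04   0.999]
-0.01 [-0.7, -10.2] spin -0.198 t [0.01 1.  ]
-0.06 [-1.2, -12.6] spin -0.248 t [0.06  0.998]
-0.11 [-1.8, -15.1] spin -0.298 t [0.11  0.994]
```

Request:
step_arm(xyz=[[0,-2.5,0],[0,-5,0],[-0.5,-7.5,0],[-1,-10,0]], spin=[-0.05,-0.1,-0.15,-0.2], fingers=[35,35,35,35])

```text
time_s: 3.9
eef_pos: [0.6381, 0.1937, 0.1024]
eef_rot: [0.506, -0.496, 0.501, 0.497]
wrist_force: [-0.0, 11.1, 3.4]
opening: 0.35
```

```bash
python3 f.py A; python3 arc.py A 635.7 191.8 1.559 -.01 -.31 .05 8
```

```text
t 3.9 psi 0.035 from outward 0.357 r 52.4 (expect 50.6 ) Ft 11.09 Fr 0.36 torque 0.555 Mz 0.024 jaw 1.556 Fz 3.39
-0.01 [0.3, -0.2] spin 0.002 t [0.01 1.  ]
-0.06 [-0.2, -2.6] spin -0.048 t [0.06  0.998]
-0.11 [-0.8, -5.1] spin -0.098 t [0.11  0.994]
-0.16 [-1.5, -7.5] spin -0.148 t [0.159 0.987]
-0.21 [-2.3, -9.9] spin -0.198 t [0.208 0.978]
-0.26 [-3.3, -12.2] spin -0.248 t [0.257 0.966]
-0.31 [-4.4, -14.5] spin -0.298 t [0.305 0.952]
```

Still unseated (0.555).

Request:
step_arm(xyz=[[0,-2.5,0],[-0.5,-5,0],[-1.5,-7.5,0],[-2,-10,0],[-3,-12,0]], spin=[-0.05,-0.1,-0.15,-0.2,-0.25], fingers=[35,35,35,35,35])

```text
time_s: 4.4
eef_pos: [0.6354, 0.1817, 0.1024]
eef_rot: [0.564, -0.429, 0.559, 0.43]
wrist_force: [0.9, 12.4, 3.0]
opening: 0.346
```

```bash
python3 f.py A; python3 arc.py A 632.7 179.8 1.309 -.26 -.56 .05 8
```

```text
t 4.4 psi -0.199 from outward 0.123 r 52.6 (expect 50.6 ) Ft 12.37 Fr -1.55 torque 0.618 Mz 0.02 jaw 1.306 Fz 3.0
-0.26 [-0.3, -0.2] spin 0.002 t [0.257 0.966]
-0.31 [-1.4, -2.5] spin -0.048 t [0.305 0.952]
-0.36 [-2.6, -4.8] spin -0.098 t [0.352 0.936]
-0.41 [-3.9, -6.9] spin -0.148 t [0.399 0.917]
-0.46 [-5.3, -9.0] spin -0.198 t [0.444 0.896]
-0.51 [-6.8, -11.0] spin -0.248 t [0.488 0.873]
-0.56 [-8.5, -13.0] spin -0.298 t [0.531 0.847]
```

Request:
step_arm(xyz=[[-1.5,-2.5,0],[-2.5,-5,0]], spin=[-0.05,-0.1], fingers=[35,35])

```text
time_s: 4.6
eef_pos: [0.6334, 0.177, 0.1025]
eef_rot: [0.585, -0.401, 0.579, 0.401]
wrist_force: [2.1, 13.1, 1.5]
opening: 0.349
```

```bash
python3 f.py A; python3 arc.py A 630.2 174.8 1.209 -.36 -.56 .05 8
```

```text
t 4.6 psi -0.296 from outward 0.026 r 52.7 (expect 50.6 ) Ft 13.16 Fr -1.87 torque 0.658 Mz -0.041 jaw 1.206 Fz 1.54
-0.36 [-0.1, 0.2] spin 0.002 t [0.352 0.936]
-0.41 [-1.4, -1.9] spin -0.048 t [0.399 0.917]
-0.46 [-2.8, -4.0] spin -0.098 t [0.444 0.896]
-0.51 [-4.3, -6.0] spin -0.148 t [0.488 0.873]
-0.56 [-6.0, -8.0] spin -0.198 t [0.531 0.847]
```

Request:
step_arm(xyz=[[-1.5,-2,0],[-3,-4,0],[-3,-4,0]], spin=[-0.05,-0.1,-0.1], fingers=[35,35,35])

```text
time_s: 4.9
eef_pos: [0.631, 0.1727, 0.1025]
eef_rot: [0.605, -0.371, 0.598, 0.372]
wrist_force: [5.6, 12.0, -0.2]
opening: 0.351
```

```bash
python3 f.py A; python3 arc.py A 627.2 170.8 1.109 -.46 -.56 .05 8
```

```text
t 4.9 psi -0.39 from outward -0.068 r 52.6 (expect 50.6 ) Ft 13.28 Fr 0.63 torque 0.664 Mz 0.023 jaw 1.107 Fz -0.24
-0.46 [0.2, -0.0] spin 0.002 t [0.444 0.896]
-0.51 [-1.3, -2.0] spin -0.048 t [0.488 0.873]
-0.56 [-3.0, -4.0] spin -0.098 t [0.531 0.847]
```

Request:
step_arm(xyz=[[-1,-1.5,0]], spin=[-0.03], fingers=[35])

```text
time_s: 5.0
eef_pos: [0.6303, 0.1717, 0.1026]
eef_rot: [0.611, -0.363, 0.603, 0.363]
wrist_force: [5.7, 13.8, 0.7]
opening: 0.35
```

```bash
python3 f.py A
```

```text
t 5.0 psi -0.414 from outward -0.092 r 52.5 (expect 50.6 ) Ft 14.95 Fr -0.35 torque 0.748 Mz 0.016 jaw 1.078 Fz 0.67
```

Request:
step_arm(xyz=[[3,7.5,0],[3,7.5,15],[3,7.5,60],[-40,15,60],[-85,23,60],[-130,30,60],[-187,34,60],[-187,34,60],[-187,34,60],[-187,34,60]], spin=[0,0,0,0.15,0.3,0.45,0.6,0.75,0.9,1.05], fingers=[35,35,35,35,35,35,35,35,35,35])

```text
time_s: 6.0
eef_pos: [0.4403, 0.2019, 0.1614]
eef_rot: [-0.341, 0.62, -0.341, -0.619]
wrist_force: [0.4, -0.3, -0.3]
opening: 0.345
```

```bash
sed -i 's/C=3\*np.pi\/2/C=-np.pi\/2/' arc.py; python3 w.py pics/w3.png; python3 f.py C
```

```text
{'time_s': 6.0, 'q': [0.1847, 0.0686, 1.9071, -0.0007, 1.1637, -1.9497], 'eef_pos': [0.4403, 0.2019, 0.1614], 'wrist_force': [0.3502, -0.3058, -0.3418], 'torque': [0.02, -0.0683, 0.0108], 'opening': 0.345}
t 6.05 psi -2.205 from outward 1.259 r 49.8 (expect 50.6 ) Ft 0.89 Fr 0.91 torque 0.045 Mz -0.076 jaw 2.142 Fz -0.1
```

View pics/w3.png

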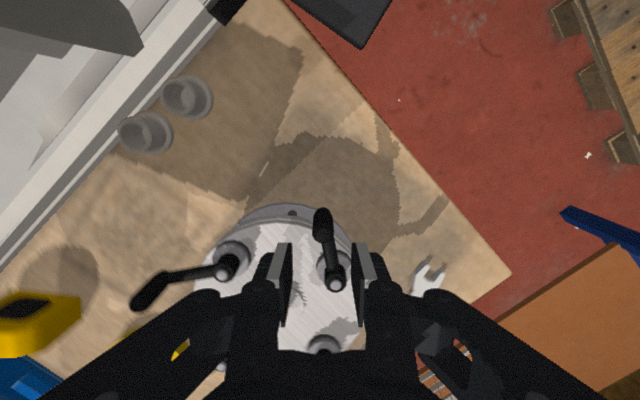

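```bash
python3 - <<'E'
from h import *
from bench import eyes
m=eyes.camera_model('wrist');T=np.load('w_last.npz')['T']
print(cast(m,[(322,215)],.121,T))
E
python3 arc.py C 440.3 201.9 2.14 3.87 3.57 .05 8
```

```text
[[0.42875344 0.19509335 0.121     ]]
3.87 [-6.9, 7.6] spin 0.159 t [ 0.666 -0.746]
3.82 [-8.2, 9.8] spin 0.109 t [ 0.628 -0.779]
3.77 [-9.4, 12.0] spin 0.059 t [ 0.588 -0.809]
3.72 [-10.5, 14.3] spin 0.009 t [ 0.547 -0.837]
3.67 [-11.4, 16.7] spin -0.041 t [ 0.504 -0.864]
3.62 [-12.3, 19.0] spin -0.091 t [ 0.46  -0.888]
3.57 [-13.0, 21.5] spin -0.141 t [ 0.415 -0.91 ]
```

```bash
python3 - <<'E'
from h import *
from bench import eyes
m=eyes.camera_model('wrist');T=np.load('w_last.npz')['T']
print(T[:3,3],proj(m,np.array([[.4395,.2035,.121],[.4395,.2035,.083],[.4761,.2369,.1],T[:3,3]-[0,0,.15]]),T))
im=cv2.imread('pics/w3.png')[170:330,180:420];cv2.imwrite('pics/w3c.png',cv2.resize(im,None,fx=3.2,fy=3.2,interpolation=cv2.INTER_CUBIC))
E
```

```text
[0.37656692 0.16216778 0.29223023] [[324.25334231 236.21868538]
 [323.90886977 214.84693183]
 [336.04931975 287.35906629]
 [322.15087581 105.42028766]]
```

View pics/w3c.png

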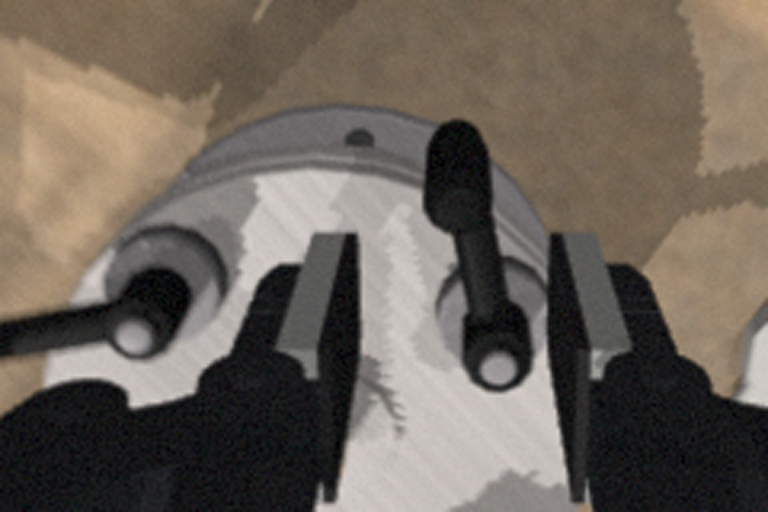

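Request:
step_arm(xyz=[[-1,1.5,0],[-1,1.5,-40],[-1,1.5,-61],[-4,4.5,-61],[-7,7.5,-61],[-8,10,-61],[-9.5,12,-61],[-10.5,14.5,-61],[-11.5,16.5,-61],[-12.5,19,-61]], spin=[0.14,0.16,0.16,0.16,0.16,0.11,0.06,0.01,-0.04,-0.09], fingers=[35,35,35,35,35,35,35,35,35,35])

```text
time_s: 7.05
eef_pos: [0.4292, 0.2196, 0.1001]
eef_rot: [-0.371, 0.603, -0.372, -0.6]
wrist_force: [4.5, -9.9, -7.6]
opening: 0.347
```

```bash
python3 f.py C; python3 arc.py C 427.8 220.9 2.05 3.62 3.32 .05 8
```

```text
t 7.05 psi -2.63 from outward 0.833 r 49.9 (expect 50.6 ) Ft 10.81 Fr 0.87 torque 0.541 Mz -0.038 jaw 2.035 Fz -7.55
3.62 [0.2, 0.0] spin -0.001 t [ 0.46  -0.888]
3.57 [-0.5, 2.5] spin -0.051 t [ 0.415 -0.91 ]
3.52 [-1.1, 4.9] spin -0.101 t [ 0.369 -0.929]
3.47 [-1.6, 7.4] spin -0.151 t [ 0.323 -0.947]
3.42 [-2.0, 9.9] spin -0.201 t [ 0.275 -0.961]
3.37 [-2.2, 12.4] spin -0.251 t [ 0.226 -0.974]
3.32 [-2.3, 15.0] spin -0.301 t [ 0.177 -0.984]
```

Request:
step_arm(xyz=[[-0.5,2.5,0],[-1,5,0],[-1.5,7.5,0],[-2,10,0],[-2,12.5,0]], spin=[-0.04,-0.09,-0.14,-0.19,-0.24], fingers=[35,35,35,35,35])

```text
time_s: 7.55
eef_pos: [0.4264, 0.2319, 0.0999]
eef_rot: [-0.44, 0.554, -0.442, -0.552]
wrist_force: [0.8, -10.9, -4.4]
opening: 0.352
```

```bash
python3 f.py C; python3 arc.py C 425.8 233.4 1.80 3.37 3.07 .05 8
```

```text
t 7.55 psi -2.884 from outward 0.58 r 50.0 (expect 50.6 ) Ft 10.78 Fr 2.01 torque 0.539 Mz -0.066 jaw 1.795 Fz -4.4
3.37 [-0.2, -0.1] spin -0.001 t [ 0.226 -0.974]
3.32 [-0.3, 2.5] spin -0.051 t [ 0.177 -0.984]
3.27 [-0.3, 5.0] spin -0.101 t [ 0.128 -0.992]
3.22 [-0.2, 7.5] spin -0.151 t [ 0.078 -0.997]
3.17 [0.1, 10.0] spin -0.201 t [ 0.028 -1.   ]
3.12 [0.5, 12.5] spin -0.251 t [-0.022 -1.   ]
3.07 [1.0, 15.0] spin -0.301 t [-0.072 -0.997]
```

Request:
step_arm(xyz=[[0,2.5,0],[0,5,0],[0,7.5,0],[0,10,0],[0.5,12.5,0]], spin=[-0.05,-0.1,-0.15,-0.2,-0.25], fingers=[35,35,35,35,35])

```text
time_s: 8.05
eef_pos: [0.4267, 0.2443, 0.0999]
eef_rot: [0.506, -0.495, 0.507, 0.492]
wrist_force: [0.7, -12.1, -4.9]
opening: 0.352
```

```bash
python3 f.py C; python3 arc.py C 426.3 245.9 1.55 3.12 2.82 .05 8
```

```text
t 8.05 psi 3.15 from outward 0.33 r 49.9 (expect 50.6 ) Ft 12.11 Fr -0.6 torque 0.605 Mz 0.015 jaw 1.545 Fz -4.91
3.12 [-0.0, 0.0] spin -0.001 t [-0.022 -1.   ]
3.07 [0.5, 2.5] spin -0.051 t [-0.072 -0.997]
3.02 [1.1, 5.0] spin -0.101 t [-0.121 -0.993]
2.97 [1.9, 7.4] spin -0.151 t [-0.171 -0.985]
2.92 [2.8, 9.7] spin -0.201 t [-0.22  -0.976]
2.87 [3.8, 12.1] spin -0.251 t [-0.268 -0.963]
2.82 [4.9, 14.3] spin -0.301 t [-0.316 -0.949]
```

Request:
step_arm(xyz=[[0.5,2.5,0],[1,5,0]], spin=[-0.05,-0.1], fingers=[35,35])

```text
time_s: 8.25
eef_pos: [0.4277, 0.2491, 0.0999]
eef_rot: [0.529, -0.469, 0.531, 0.466]
wrist_force: [2.0, -12.9, -4.4]
opening: 0.351
```

```bash
python3 f.py C; python3 arc.py C 427.3 250.9 1.45 3.02 2.72 .05 8
```

```text
t 8.25 psi 3.053 from outward 0.234 r 49.9 (expect 50.6 ) Ft 12.72 Fr -3.1 torque 0.636 Mz 0.09 jaw 1.445 Fz -4.42
3.02 [0.1, -0.0] spin -0.001 t [-0.121 -0.993]
2.97 [0.9, 2.4] spin -0.051 t [-0.171 -0.985]
2.92 [1.8, 4.7] spin -0.101 t [-0.22  -0.976]
2.87 [2.8, 7.1] spin -0.151 t [-0.268 -0.963]
2.82 [3.9, 9.3] spin -0.201 t [-0.316 -0.949]
2.77 [5.1, 11.6] spin -0.251 t [-0.363 -0.932]
2.72 [6.4, 13.7] spin -0.301 t [-0.409 -0.912]
```

Request:
step_arm(xyz=[[1,2.5,0],[2,4.5,0]], spin=[-0.05,-0.1], fingers=[35,35])

```text
time_s: 8.45
eef_pos: [0.4292, 0.2533, 0.0997]
eef_rot: [0.552, -0.442, 0.554, 0.439]
wrist_force: [-1.5, -14.3, -2.4]
opening: 0.348
```

```bash
python3 f.py C; python3 arc.py C 429.3 255.4 1.35 2.92 2.82 .05 8
```

```text
t 8.45 psi 2.964 from outward 0.144 r 49.7 (expect 50.6 ) Ft 14.3 Fr -1.09 torque 0.715 Mz 0.033 jaw 1.346 Fz -2.41
2.92 [-0.2, 0.2] spin -0.001 t [-0.22  -0.976]
2.87 [0.8, 2.6] spin -0.051 t [-0.268 -0.963]
2.82 [1.9, 4.8] spin -0.101 t [-0.316 -0.949]
```

Request:
step_arm(xyz=[[0.5,2,0]], spin=[-0.04], fingers=[35])

```text
time_s: 8.55
eef_pos: [0.4298, 0.2551, 0.0998]
eef_rot: [0.56, -0.431, 0.563, 0.428]
wrist_force: [0.4, -14.7, -2.3]
opening: 0.35
```

```bash
python3 f.py C; python3 arc.py B 0 0 0 -.83 -1.13 .05 8;python3 arc.py B 0 0 0 -.83 -.83 .05 0
```

```text
t 8.55 psi 2.924 from outward 0.104 r 49.7 (expect 50.6 ) Ft 14.29 Fr -3.58 torque 0.715 Mz 0.075 jaw 1.306 Fz -2.27
-0.83 [540.6, 121.2] spin 0.741 t [0.738 0.675]
-0.88 [538.4, 119.8] spin 0.691 t [0.771 0.637]
-0.93 [536.2, 118.6] spin 0.641 t [0.802 0.598]
-0.98 [534.0, 117.5] spin 0.591 t [0.83  0.557]
-1.03 [531.6, 116.5] spin 0.541 t [0.857 0.515]
-1.08 [529.3, 115.6] spin 0.491 t [0.882 0.471]
-1.13 [526.8, 114.8] spin 0.441 t [0.904 0.427]
-0.83 [546.5, 126.6] spin 0.741 t [0.738 0.675]
-0.83 [546.5, 126.6] spin 0.741 t [0.738 0.675]
```

Request:
step_arm(xyz=[[-2,-8,0],[-2,-8,15],[-2,-8,60],[30,-45,60],[65,-80,60],[95,-110,60],[117,-131,60],[117,-131,60],[117,-131,60]], spin=[0,0,0,-0.15,-0.3,-0.45,-0.57,-0.57,-0.57], fingers=[35,35,35,35,35,35,35,35,35])

```text
time_s: 9.45
eef_pos: [0.5473, 0.1264, 0.1601]
eef_rot: [0.66, -0.255, 0.659, 0.255]
wrist_force: [-0.3, 0.2, 0.5]
opening: 0.352
```

```bash
python3 w.py pics/w4.png; python3 f.py B; python3 - <<'E'
from h import *
from bench import eyes
m=eyes.camera_model('wrist');T=np.load('w_last.npz')['T']
print(proj(m,np.array([[.5465,.1266,.121],[.5465,.1266,.083]]),T))
E
```

```text
{'time_s': 9.45, 'q': [0.0155, 0.2377, 1.7155, 0.0005, 1.1867, -0.7223], 'eef_pos': [0.5473, 0.1264, 0.1601], 'wrist_force': [-0.3089, 0.2407, 0.5058], 'torque': [-0.0138, 0.0618, 0.0012], 'opening': 0.3516}
t 9.5 psi -0.663 from outward 1.229 r 49.7 (expect 50.6 ) Ft -0.51 Fr -0.8 torque -0.025 Mz 0.015 jaw 0.739 Fz 0.53
[[321.10236128 235.58891665]
 [321.09363347 214.16160736]]
```

View pics/w4.png

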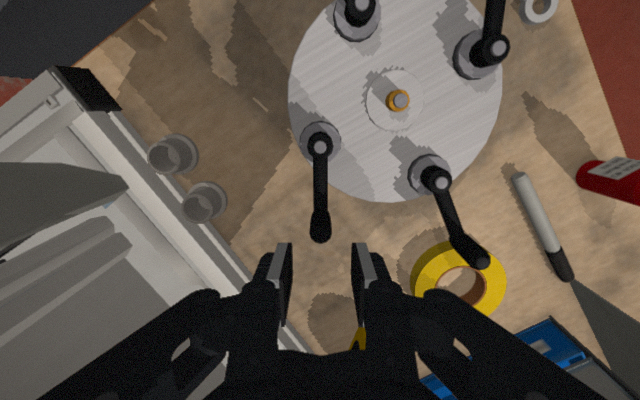

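Request:
step_arm(xyz=[[0,0,-35],[0,0,-60],[0,0,-60],[-3.5,-2.5,-60],[-6.5,-5,-60],[-8.5,-6.5,-60],[-11,-8,-60],[-13,-9,-60],[-15.5,-10,-60],[-18,-11,-60]], spin=[0,0,0,0,0,-0.05,-0.1,-0.15,-0.2,-0.25], fingers=[35,35,35,35,35,35,35,35,35,35])

```text
time_s: 10.5
eef_pos: [0.5309, 0.1174, 0.1007]
eef_rot: [0.689, -0.17, 0.684, 0.171]
wrist_force: [7.2, 8.5, -6.1]
opening: 0.351
```

```bash
python3 f.py B; python3 arc.py B 529 115.4 .49 -1.08 -1.38 .05 8
```

```text
t 10.5 psi -1.037 from outward 0.855 r 49.5 (expect 50.6 ) Ft 10.5 Fr -3.71 torque 0.525 Mz 0.038 jaw 0.486 Fz -6.15
-1.08 [0.3, 0.2] spin 0.001 t [0.882 0.471]
-1.13 [-2.2, -0.6] spin -0.049 t [0.904 0.427]
-1.18 [-4.6, -1.2] spin -0.099 t [0.925 0.381]
-1.23 [-7.1, -1.7] spin -0.149 t [0.942 0.334]
-1.28 [-9.6, -2.1] spin -0.199 t [0.958 0.287]
-1.33 [-12.1, -2.4] spin -0.249 t [0.971 0.238]
-1.38 [-14.6, -2.5] spin -0.299 t [0.982 0.19 ]
```

Request:
step_arm(xyz=[[-2,-0.5,0],[-4.5,-1,0],[-7,-1.5,0],[-9.5,-2,0],[-12,-2.5,0]], spin=[-0.05,-0.1,-0.15,-0.2,-0.25], fingers=[35,35,35,35,35])

```text
time_s: 11.0
eef_pos: [0.5197, 0.1144, 0.1011]
eef_rot: [0.705, -0.083, 0.699, 0.084]
wrist_force: [8.4, 7.6, -5.0]
opening: 0.35
```

```bash
python3 f.py B; python3 arc.py B 517 112.9 .24 -1.33 -1.63 .05 8
```

```text
t 11.0 psi -1.271 from outward 0.622 r 49.6 (expect 50.6 ) Ft 10.23 Fr -4.82 torque 0.512 Mz 0.098 jaw 0.236 Fz -4.99
-1.33 [-0.1, 0.1] spin 0.001 t [0.971 0.238]
-1.38 [-2.6, -0.0] spin -0.049 t [0.982 0.19 ]
-1.43 [-5.2, -0.0] spin -0.099 t [0.99 0.14]
-1.48 [-7.7, 0.1] spin -0.149 t [0.996 0.091]
-1.53 [-10.2, 0.3] spin -0.199 t [0.999 0.041]
-1.58 [-12.7, 0.7] spin -0.249 t [ 1.    -0.009]
-1.63 [-15.2, 1.1] spin -0.299 t [ 0.998 -0.059]
```

```bash
sed -i 's/round(F@t\*.05,3)/round(F@t*.05-.007*(F@[np.cos(psi),np.sin(psi)]),3)/' f.py; python3 f.py B
```

```text
t 11.0 psi -1.271 from outward 0.622 r 49.6 (expect 50.6 ) Ft 10.23 Fr -4.82 torque 0.545 Mz 0.098 jaw 0.236 Fz -4.99
```

Request:
step_arm(xyz=[[-2.5,0,0],[-5,0,0],[-7.5,0,0],[-10,0.5,0],[-12.5,1,0]], spin=[-0.05,-0.1,-0.15,-0.2,-0.25], fingers=[35,35,35,35,35])

```text
time_s: 11.5
eef_pos: [0.5079, 0.1145, 0.1013]
eef_rot: [0.711, 0.005, 0.703, -0.005]
wrist_force: [12.0, 1.3, -7.7]
opening: 0.353
```

```bash
python3 f.py B; python3 arc.py B 504.5 113.9 -.01 -1.58 -1.88 .05 8
```

```text
t 11.5 psi -1.51 from outward 0.383 r 49.3 (expect 50.6 ) Ft 12.04 Fr -0.52 torque 0.606 Mz 0.097 jaw -0.014 Fz -7.67
-1.58 [-0.2, -0.3] spin 0.001 t [ 1.    -0.009]
-1.63 [-2.7, 0.1] spin -0.049 t [ 0.998 -0.059]
-1.68 [-5.2, 0.8] spin -0.099 t [ 0.994 -0.109]
-1.73 [-7.6, 1.5] spin -0.149 t [ 0.987 -0.159]
-1.78 [-10.0, 2.3] spin -0.199 t [ 0.978 -0.208]
-1.83 [-12.3, 3.3] spin -0.249 t [ 0.967 -0.256]
-1.88 [-14.6, 4.4] spin -0.299 t [ 0.953 -0.304]
```

Possibly just seated; advance 0.1.

Request:
step_arm(xyz=[[-2.5,0,0],[-5,0.5,0]], spin=[-0.05,-0.1], fingers=[35,35])

```text
time_s: 11.7
eef_pos: [0.5034, 0.115, 0.1015]
eef_rot: [0.71, 0.041, 0.702, -0.04]
wrist_force: [11.9, 2.1, -8.0]
opening: 0.354
```

```bash
python3 f.py B; python3 arc.py B 499.5 114.4 -.11 -1.68 -1.88 .05 8
```

```text
t 11.7 psi -1.603 from outward 0.29 r 49.4 (expect 50.6 ) Ft 11.85 Fr -2.46 torque 0.61 Mz 0.096 jaw -0.114 Fz -8.02
-1.68 [-0.2, 0.3] spin 0.001 t [ 0.994 -0.109]
-1.73 [-2.6, 1.0] spin -0.049 t [ 0.987 -0.159]
-1.78 [-5.0, 1.8] spin -0.099 t [ 0.978 -0.208]
-1.83 [-7.3, 2.8] spin -0.149 t [ 0.967 -0.256]
-1.88 [-9.6, 3.9] spin -0.199 t [ 0.953 -0.304]
```

Request:
step_arm(xyz=[[-2.5,1,0],[-5,2,0]], spin=[-0.05,-0.1], fingers=[35,35])

```text
time_s: 11.9
eef_pos: [0.4989, 0.1164, 0.1016]
eef_rot: [0.707, 0.076, 0.699, -0.075]
wrist_force: [13.4, -1.1, -9.4]
opening: 0.35
```

```bash
python3 f.py B; python3 arc.py B 494.5 116.4 -.21 -1.78 -1.98 .05 8
```

```text
t 11.9 psi -1.698 from outward 0.195 r 49.1 (expect 50.6 ) Ft 13.46 Fr -0.61 torque 0.677 Mz 0.035 jaw -0.214 Fz -9.41
-1.78 [0.0, -0.2] spin 0.001 t [ 0.978 -0.208]
-1.83 [-2.3, 0.8] spin -0.049 t [ 0.967 -0.256]
-1.88 [-4.6, 1.9] spin -0.099 t [ 0.953 -0.304]
-1.93 [-6.8, 3.1] spin -0.149 t [ 0.936 -0.352]
-1.98 [-9.0, 4.4] spin -0.199 t [ 0.917 -0.398]
```

Request:
step_arm(xyz=[[-2.5,1,0],[-4.5,2,0]], spin=[-0.05,-0.1], fingers=[35,35])

```text
time_s: 12.1
eef_pos: [0.4947, 0.118, 0.1016]
eef_rot: [0.703, 0.111, 0.694, -0.11]
wrist_force: [15.0, -3.4, -9.2]
opening: 0.353
```

```bash
python3 f.py B;  python3 arc.py D 0 0 0 2.31 2.01 .05 8;python3 arc.py D 0 0 0 2.31 2.31 .05 0
```

```text
t 12.1 psi -1.789 from outward 0.104 r 48.9 (expect 50.6 ) Ft 15.42 Fr 0.1 torque 0.77 Mz 0.052 jaw -0.314 Fz -9.17
2.31 [521.7, 315.9] spin 0.739 t [-0.739 -0.674]
2.26 [523.8, 317.2] spin 0.689 t [-0.772 -0.636]
2.21 [526.0, 318.4] spin 0.639 t [-0.803 -0.597]
2.16 [528.3, 319.5] spin 0.589 t [-0.831 -0.556]
2.11 [530.6, 320.5] spin 0.539 t [-0.858 -0.513]
2.06 [533.0, 321.4] spin 0.489 t [-0.883 -0.47 ]
2.01 [535.4, 322.2] spin 0.439 t [-0.905 -0.425]
2.31 [515.8, 310.5] spin 0.739 t [-0.739 -0.674]
2.31 [515.8, 310.5] spin 0.739 t [-0.739 -0.674]
```

Request:
step_arm(xyz=[[11,-2,0],[11,-2,15],[11,-2,60],[15,45,60],[20,95,60],[23,145,60],[26,192,60],[26,192,60],[26,192,60],[26,192,60]], spin=[0,0,0,0.15,0.3,0.45,0.6,0.75,0.9,1.05], fingers=[35,35,35,35,35,35,35,35,35,35])

```text
time_s: 13.1
eef_pos: [0.5158, 0.3116, 0.1599]
eef_rot: [0.659, -0.258, 0.658, 0.258]
wrist_force: [0.3, 0.4, -0.1]
opening: 0.348
```

```bash
python3 w.py pics/w5.png; python3 f.py D; python3 - <<'E'
from h import *
from bench import eyes
m=eyes.camera_model('wrist');T=np.load('w_last.npz')['T']
print(proj(m,np.array([[.5158,.3105,.121],[.5158,.3105,.083]]),T))
E
```

```text
{'time_s': 13.1, 'q': [0.3466, 0.3231, 1.6075, 0.0001, 1.2099, -0.3999], 'eef_pos': [0.5158, 0.3116, 0.1599], 'wrist_force': [0.254, 0.4053, -0.0653], 'torque': [0.0102, 0.0168, -0.0346], 'opening': 0.3476}
t 13.15 psi 2.456 from outward 1.207 r 50.5 (expect 50.6 ) Ft -0.45 Fr 0.01 torque -0.022 Mz 0.044 jaw 0.754 Fz -0.15
[[320.73651991 238.0269388 ]
 [320.81901377 216.23913324]]
```

View pics/w5.png

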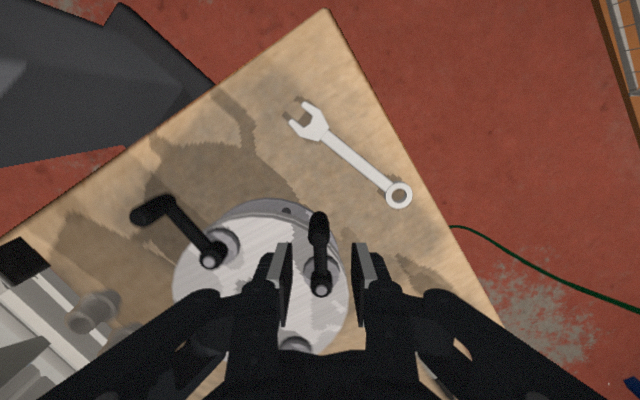

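Request:
step_arm(xyz=[[0,0,-35],[0,0,-60],[0,0,-60],[3,2,-60],[6,4.5,-60],[8,5.5,-60],[10,7,-60],[12.5,8,-60],[15,9,-60],[17,10,-60]], spin=[0,0,0,0,-0.01,-0.06,-0.11,-0.16,-0.21,-0.26], fingers=[35,35,35,35,35,35,35,35,35,35])

```text
time_s: 14.15
eef_pos: [0.5318, 0.3197, 0.1002]
eef_rot: [0.686, -0.167, 0.688, 0.166]
wrist_force: [-7.1, -6.9, 4.8]
opening: 0.347
```

```bash
python3 f.py D; python3 arc.py D 532.8 321.6 .494 2.06 1.76 .05 8
```

```text
t 14.15 psi 2.095 from outward 0.846 r 49.4 (expect 50.6 ) Ft 9.64 Fr -2.39 torque 0.499 Mz 0.009 jaw 0.475 Fz 4.81
2.06 [0.2, -0.2] spin -0.005 t [-0.883 -0.47 ]
2.01 [2.6, 0.6] spin -0.055 t [-0.905 -0.425]
1.96 [5.1, 1.2] spin -0.105 t [-0.925 -0.379]
1.91 [7.6, 1.7] spin -0.155 t [-0.943 -0.333]
1.86 [10.1, 2.1] spin -0.205 t [-0.958 -0.285]
1.81 [12.6, 2.4] spin -0.255 t [-0.972 -0.237]
1.76 [15.1, 2.5] spin -0.305 t [-0.982 -0.188]
```

Request:
step_arm(xyz=[[2.5,0.5,0],[5,1,0],[7.5,1.5,0],[10,2,0],[12.5,2.5,0]], spin=[-0.04,-0.09,-0.14,-0.19,-0.24], fingers=[35,35,35,35,35])

```text
time_s: 14.65
eef_pos: [0.5437, 0.3229, 0.1002]
eef_rot: [0.701, -0.084, 0.704, 0.083]
wrist_force: [-10.0, -4.6, 5.7]
opening: 0.347
```

```bash
python3 f.py D; python3 arc.py D 545.3 324.1 .24 1.81 1.51 .05 8
```

```text
t 14.65 psi 1.846 from outward 0.597 r 49.7 (expect 50.6 ) Ft 10.91 Fr -1.73 torque 0.558 Mz 0.034 jaw 0.236 Fz 5.68
1.81 [0.1, -0.1] spin -0.001 t [-0.972 -0.237]
1.76 [2.6, 0.0] spin -0.051 t [-0.982 -0.188]
1.71 [5.1, 0.0] spin -0.101 t [-0.99  -0.139]
1.66 [7.7, -0.1] spin -0.151 t [-0.996 -0.089]
1.61 [10.2, -0.3] spin -0.201 t [-0.999 -0.039]
1.56 [12.7, -0.7] spin -0.251 t [-1.     0.011]
1.51 [15.2, -1.2] spin -0.301 t [-0.998  0.061]
```

Request:
step_arm(xyz=[[2.5,0,0],[5,0,0],[7.5,0,0],[10,-0.5,0]], spin=[-0.05,-0.1,-0.15,-0.2], fingers=[35,35,35,35])

```text
time_s: 15.05
eef_pos: [0.5535, 0.3231, 0.1002]
eef_rot: [0.706, -0.013, 0.708, 0.012]
wrist_force: [-11.0, -0.7, 5.2]
opening: 0.348
```

```bash
python3 f.py D; python3 arc.py D 555.3 323.6 .04 1.61 1.31 .05 8
```

```text
t 15.05 psi 1.649 from outward 0.4 r 49.8 (expect 50.6 ) Ft 10.99 Fr 0.11 torque 0.549 Mz 0.036 jaw 0.035 Fz 5.2
1.61 [0.2, 0.2] spin -0.001 t [-0.999 -0.039]
1.56 [2.7, -0.2] spin -0.051 t [-1.     0.011]
1.51 [5.2, -0.7] spin -0.101 t [-0.998  0.061]
1.46 [7.6, -1.3] spin -0.151 t [-0.994  0.111]
1.41 [10.1, -2.0] spin -0.201 t [-0.987  0.16 ]
1.36 [12.4, -2.9] spin -0.251 t [-0.978  0.209]
1.31 [14.8, -3.8] spin -0.301 t [-0.966  0.258]
```

Request:
step_arm(xyz=[[2.5,0,0],[5,-0.5,0],[7.5,-1,0],[10,-2,0]], spin=[-0.05,-0.1,-0.15,-0.2], fingers=[35,35,35,35])

```text
time_s: 15.45
eef_pos: [0.5633, 0.3216, 0.1002]
eef_rot: [0.703, 0.058, 0.706, -0.058]
wrist_force: [-11.7, 1.0, 5.6]
opening: 0.349
```

```bash
python3 f.py D; python3 arc.py D 565.3 321.6 -.16 1.41 1.11 .05 8
```

```text
t 15.45 psi 1.45 from outward 0.201 r 50.1 (expect 50.6 ) Ft 11.7 Fr -0.4 torque 0.588 Mz 0.031 jaw -0.164 Fz 5.6
1.41 [0.1, -0.0] spin -0.001 t [-0.987  0.16 ]
1.36 [2.4, -0.9] spin -0.051 t [-0.978  0.209]
1.31 [4.8, -1.8] spin -0.101 t [-0.966  0.258]
1.26 [7.1, -2.9] spin -0.151 t [-0.952  0.306]
1.21 [9.3, -4.1] spin -0.201 t [-0.936  0.353]
1.16 [11.5, -5.4] spin -0.251 t [-0.917  0.399]
1.11 [13.6, -6.9] spin -0.301 t [-0.896  0.445]
```

Request:
step_arm(xyz=[[2.5,-1,0],[5,-2,0]], spin=[-0.05,-0.1], fingers=[35,35])

```text
time_s: 15.65
eef_pos: [0.5679, 0.3202, 0.1002]
eef_rot: [0.699, 0.093, 0.703, -0.093]
wrist_force: [-12.8, 2.5, 5.8]
opening: 0.35
```

```bash
python3 f.py D; python3 arc.py D 570.3 319.6 -.26 1.31 1.11 .05 8
```

```text
t 15.65 psi 1.353 from outward 0.104 r 50.2 (expect 50.6 ) Ft 13.06 Fr -0.36 torque 0.655 Mz 0.01 jaw -0.264 Fz 5.81
1.31 [-0.2, 0.2] spin -0.001 t [-0.966  0.258]
1.26 [2.1, -0.9] spin -0.051 t [-0.952  0.306]
1.21 [4.3, -2.1] spin -0.101 t [-0.936  0.353]
1.16 [6.5, -3.4] spin -0.151 t [-0.917  0.399]
1.11 [8.6, -4.9] spin -0.201 t [-0.896  0.445]
```

Request:
step_arm(xyz=[[2,-1,0],[4.5,-2,0]], spin=[-0.05,-0.1], fingers=[35,35])

```text
time_s: 15.85
eef_pos: [0.572, 0.3184, 0.1002]
eef_rot: [0.693, 0.128, 0.697, -0.128]
wrist_force: [-14.4, 2.1, 5.4]
opening: 0.348
```

```bash
python3 f.py D; python3 arc.py A 0 0 0 -.414 -.414 .05 0;python3 arc.py A 0 0 0 -.414 -.814 .05 8
```

```text
t 15.85 psi 1.264 from outward 0.015 r 50.2 (expect 50.6 ) Ft 14.33 Fr -2.34 torque 0.733 Mz 0.06 jaw -0.364 Fz 5.41
-0.414 [631.9, 180.0] spin 1.157 t [0.402 0.916]
-0.414 [631.9, 180.0] spin 1.157 t [0.402 0.916]
-0.414 [628.7, 172.7] spin 1.157 t [0.402 0.916]
-0.464 [627.3, 170.6] spin 1.107 t [0.448 0.894]
-0.514 [625.7, 168.6] spin 1.057 t [0.492 0.871]
-0.564 [624.1, 166.7] spin 1.007 t [0.535 0.845]
-0.614 [622.4, 164.8] spin 0.957 t [0.576 0.817]
-0.664 [620.6, 163.0] spin 0.907 t [0.616 0.788]
-0.714 [618.7, 161.4] spin 0.857 t [0.655 0.756]
-0.764 [616.7, 159.8] spin 0.807 t [0.692 0.722]
-0.814 [614.6, 158.3] spin 0.757 t [0.727 0.687]
```

Request:
step_arm(xyz=[[-9,3,0],[-9,3,20],[-9,3,60],[10,-40,60],[30,-85,60],[59,-139,60],[59,-139,60],[59,-139,60],[59,-139,60],[59,-139,60]], spin=[0,0,0.1,0.25,0.4,0.55,0.7,0.85,1.0,1.15], fingers=[35,35,35,35,35,35,35,35,35,35])

```text
time_s: 16.85
eef_pos: [0.6349, 0.1775, 0.1607]
eef_rot: [0.655, -0.271, 0.652, 0.27]
wrist_force: [-0.5, 0.2, 0.4]
opening: 0.349
```

Request:
step_arm(xyz=[[0,0,0],[0,0,0],[0,0,0],[0,0,0]], spin=[0.15,0.3,0.35,0.35], fingers=[35,35,35,35])

```text
time_s: 17.25
eef_pos: [0.6347, 0.1779, 0.1605]
eef_rot: [0.598, -0.379, 0.596, 0.378]
wrist_force: [-0.4, 0.3, 0.4]
opening: 0.347
```

```bash
python3 w.py pics/w6.png; python3 f.py A
```

```text
{'time_s': 17.25, 'q': [0.0937, 0.4371, 1.4515, -0.0002, 1.2498, -1.0352], 'eef_pos': [0.6347, 0.1779, 0.1605], 'wrist_force': [-0.4242, 0.2901, 0.4217], 'torque': [0.0163, -0.0709, -0.0226], 'opening': 0.3474}
t 17.3 psi -0.272 from outward 0.05 r 53.2 (expect 50.6 ) Ft 0.06 Fr -0.08 torque 0.003 Mz -0.023 jaw 1.127 Fz 0.43
```

View pics/w6.png

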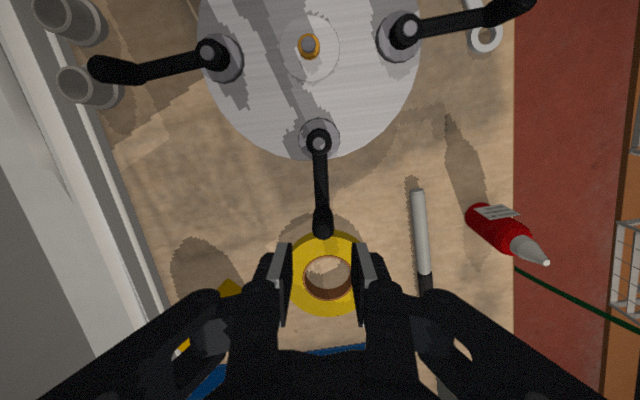

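Request:
step_arm(xyz=[[-2,1,-35],[-2,1,-60],[-2,1,-60],[-6,-5,-60],[-7.5,-7.5,-60],[-9,-9.5,-60],[-10.5,-11,-60],[-12.5,-13,-60],[-14,-15,-60]], spin=[0.03,0.03,0.03,0.03,-0.02,-0.07,-0.12,-0.17,-0.22], fingers=[35,35,35,35,35,35,35,35,35])

```text
time_s: 18.2
eef_pos: [0.6217, 0.1663, 0.1004]
eef_rot: [0.639, -0.309, 0.633, 0.311]
wrist_force: [8.9, 16.1, -12.4]
opening: 0.35
```

```bash
python3 f.py A;python3 arc.py A 620.7 162.9 .907 -.664 -.814 .05 8
```

```text
t 18.2 psi -0.603 from outward -0.281 r 49.1 (expect 50.6 ) Ft 18.32 Fr -1.79 torque 0.929 Mz 0.127 jaw 0.906 Fz -12.36
-0.664 [-0.1, 0.1] spin -0.0 t [0.616 0.788]
-0.714 [-2.0, -1.5] spin -0.05 t [0.655 0.756]
-0.764 [-4.0, -3.1] spin -0.1 t [0.692 0.722]
-0.814 [-6.1, -4.6] spin -0.15 t [0.727 0.687]
```

Request:
step_arm(xyz=[[-2,-1.5,0],[-4,-3,0]], spin=[-0.05,-0.1], fingers=[35,35])

```text
time_s: 18.4
eef_pos: [0.6183, 0.1632, 0.1005]
eef_rot: [0.654, -0.277, 0.647, 0.278]
wrist_force: [12.4, 15.8, -14.0]
opening: 0.35
```

```bash
python3 f.py A;python3 arc.py A 616.7 159.9 .807 -.764 -.864 .05 8
```

```text
t 18.4 psi -0.695 from outward -0.373 r 49.0 (expect 50.6 ) Ft 20.09 Fr -0.64 torque 1.009 Mz 0.071 jaw 0.806 Fz -14.05
-0.764 [-0.0, -0.1] spin -0.0 t [0.692 0.722]
-0.814 [-2.1, -1.6] spin -0.05 t [0.727 0.687]
-0.864 [-4.2, -3.0] spin -0.1 t [0.76  0.649]
```

Request:
step_arm(xyz=[[-2.5,-2,0]], spin=[-0.06], fingers=[35])

```text
time_s: 18.5
eef_pos: [0.6161, 0.1613, 0.1006]
eef_rot: [0.662, -0.257, 0.655, 0.259]
wrist_force: [12.6, 16.0, -14.6]
opening: 0.35
```

```bash
python3 f.py A; python3 arc.py C 0 0 0 2.924 2.924 .05 0; python3 arc.py C 0 0 0 2.924 2.524 .05 8
```

```text
t 18.5 psi -0.753 from outward -0.431 r 49.1 (expect 50.6 ) Ft 20.31 Fr -1.72 torque 1.028 Mz 0.097 jaw 0.746 Fz -14.62
2.924 [427.3, 247.6] spin 1.353 t [-0.216 -0.976]
2.924 [427.3, 247.6] spin 1.353 t [-0.216 -0.976]
2.924 [429.0, 255.5] spin 1.353 t [-0.216 -0.976]
2.874 [430.0, 257.8] spin 1.303 t [-0.264 -0.964]
2.824 [431.1, 260.1] spin 1.253 t [-0.312 -0.95 ]
2.774 [432.3, 262.3] spin 1.203 t [-0.359 -0.933]
2.724 [433.6, 264.4] spin 1.153 t [-0.406 -0.914]
2.674 [435.1, 266.5] spin 1.103 t [-0.451 -0.893]
2.624 [436.6, 268.5] spin 1.053 t [-0.495 -0.869]
2.574 [438.2, 270.5] spin 1.003 t [-0.538 -0.843]
2.524 [439.9, 272.3] spin 0.953 t [-0.579 -0.815]
```

Request:
step_arm(xyz=[[8,9,0],[8,9,20],[8,9,60],[-40,30,60],[-85,55,60],[-130,72,60],[-187,90,60],[-187,90,60],[-187,90,60],[-187,90,60]], spin=[0,0,0,0.15,0.3,0.45,0.6,0.61,0.61,0.61], fingers=[35,35,35,35,35,35,35,35,35,35])

```text
time_s: 19.5
eef_pos: [0.4282, 0.2478, 0.1604]
eef_rot: [0.552, -0.445, 0.549, 0.443]
wrist_force: [0.0, 0.4, 0.5]
opening: 0.349
```

```bash
python3 w.py pics/w7.png; python3 f.py C
```

```text
{'time_s': 19.5, 'q': [0.2844, 0.0918, 1.8843, -0.0005, 1.1614, -1.0727], 'eef_pos': [0.4282, 0.2478, 0.1604], 'wrist_force': [0.0407, 0.4281, 0.4922], 'torque': [-0.0295, -0.0056, -0.0465], 'opening': 0.3489}
t 19.55 psi 3.08 from outward 0.261 r 48.8 (expect 50.6 ) Ft 0.2 Fr 0.0 torque 0.01 Mz -0.049 jaw 1.357 Fz -0.43
```

View pics/w7.png

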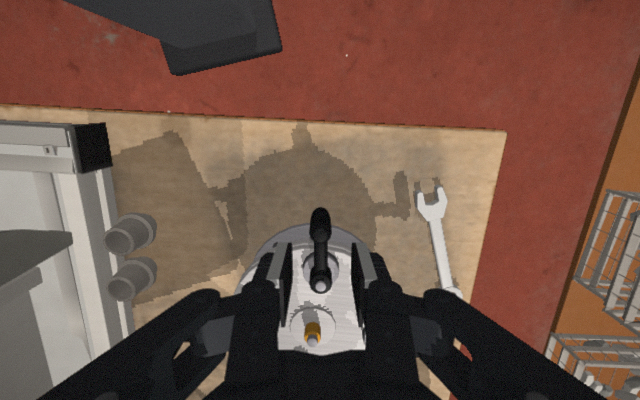

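Request:
step_arm(xyz=[[0,0,-35],[0,0,-60],[0,0,-60],[0.5,5,-60],[1,8,-60],[2,10,-60],[3,12.5,-60],[4,14.5,-60],[5.5,16.5,-60],[7,18.5,-60]], spin=[0,0,0,0,0,-0.05,-0.1,-0.15,-0.2,-0.25], fingers=[35,35,35,35,35,35,35,35,35,35])

```text
time_s: 20.55
eef_pos: [0.4338, 0.2633, 0.0996]
eef_rot: [0.6, -0.374, 0.603, 0.37]
wrist_force: [-0.9, -18.7, 3.4]
opening: 0.353
```

```bash
python3 f.py C;python3 arc.py C 435.2 266.3 1.107 2.674 2.474 .05 8
```

```text
t 20.55 psi 2.743 from outward -0.077 r 49.9 (expect 50.6 ) Ft 17.55 Fr -6.44 torque 0.923 Mz 0.119 jaw 1.107 Fz 3.41
2.674 [-0.1, 0.2] spin -0.004 t [-0.451 -0.893]
2.624 [1.4, 2.2] spin -0.054 t [-0.495 -0.869]
2.574 [3.0, 4.2] spin -0.104 t [-0.538 -0.843]
2.524 [4.7, 6.0] spin -0.154 t [-0.579 -0.815]
2.474 [6.6, 7.8] spin -0.204 t [-0.619 -0.785]
```

Exactly as predicted; advance 0.1.

Request:
step_arm(xyz=[[1.5,2,0],[3,4,0]], spin=[-0.05,-0.1], fingers=[35,35])

```text
time_s: 20.75
eef_pos: [0.4364, 0.267, 0.0995]
eef_rot: [0.618, -0.343, 0.621, 0.339]
wrist_force: [-3.4, -18.8, 4.0]
opening: 0.352
```

```bash
python3 f.py C
```

```text
t 20.75 psi 2.651 from outward -0.168 r 49.8 (expect 50.6 ) Ft 18.17 Fr -5.84 torque 0.949 Mz 0.096 jaw 1.008 Fz 3.96
```

Request:
step_arm(xyz=[[2,2.5,0]], spin=[-0.06], fingers=[35])

```text
time_s: 20.85
eef_pos: [0.4382, 0.2692, 0.0995]
eef_rot: [0.628, -0.325, 0.631, 0.32]
wrist_force: [-3.7, -19.4, 4.4]
opening: 0.356
```

```bash
python3 f.py C;  python3 arc.py B 0 0 0 -1.789 -1.789 .05 0; python3 arc.py B 0 0 0 -1.789 -2.189 .05 8
```

```text
t 20.85 psi 2.593 from outward -0.227 r 49.9 (expect 50.6 ) Ft 18.47 Fr -6.95 torque 0.972 Mz 0.16 jaw 0.947 Fz 4.36
-1.789 [501.9, 114.7] spin -0.218 t [ 0.976 -0.216]
-1.789 [501.9, 114.7] spin -0.218 t [ 0.976 -0.216]
-1.789 [494.1, 116.4] spin -0.218 t [ 0.976 -0.216]
-1.839 [491.8, 117.4] spin -0.268 t [ 0.964 -0.265]
-1.889 [489.5, 118.5] spin -0.318 t [ 0.95  -0.313]
-1.939 [487.3, 119.7] spin -0.368 t [ 0.933 -0.36 ]
-1.989 [485.1, 121.0] spin -0.418 t [ 0.914 -0.406]
-2.039 [483.0, 122.5] spin -0.468 t [ 0.892 -0.451]
-2.089 [481.0, 124.0] spin -0.518 t [ 0.869 -0.495]
-2.139 [479.1, 125.6] spin -0.568 t [ 0.843 -0.538]
-2.189 [477.2, 127.4] spin -0.618 t [ 0.815 -0.58 ]
```

```bash
cat >> f.py <<'E'
print("moment about bolt, +Mz, no Mz, -Mz:",[round((p[0]*F[1]-p[1]*F[0])/1000+s*o['torque'][2],3) for s in(1,0,-1)])
E
python3 f.py C
python3 - <<'E'
from arc import *
for b,P,F,M in [('A',(616.1,161.3),(12.6,16.0),.097),('A',(618.3,163.2),(12.4,15.8),.071),('A',(621.7,166.3),(8.9,16.1),.127),('B',(519.7,114.4),(8.4,7.6),.098),('A',(630.3,171.7),(5.7,13.8),.016),('C',(433.8,263.3),(-.9,-18.7),.119),('C',(429.8,255.1),(.4,-14.7),.075),('B',(494.7,118),(15,-3.4),.052),('D',(572,318.4),(-14.4,2.1),.06)]:
    p=np.array(P)-bolt(b); m=(p[0]*F[1]-p[1]*F[0])/1000; print(b,round(m+M,3),round(m,3),round(m-M,3))
E
```

```text
t 20.85 psi 2.593 from outward -0.227 r 49.9 (expect 50.6 ) Ft 18.47 Fr -6.95 torque 0.972 Mz 0.16 jaw 0.947 Fz 4.36
moment about bolt, +Mz, no Mz, -Mz: [np.float64(1.015), np.float64(0.855), np.float64(0.695)]
A 1.066 0.969 0.872
A 1.038 0.967 0.896
A 1.001 0.874 0.747
B 0.563 0.465 0.367
A 0.788 0.772 0.756
C 0.933 0.814 0.695
C 0.748 0.673 0.598
B 0.796 0.744 0.692
D 0.754 0.694 0.634
```

Request:
step_arm(xyz=[[1,1,0]], spin=[-0.03], fingers=[35])

```text
time_s: 20.95
eef_pos: [0.4391, 0.2702, 0.0995]
eef_rot: [0.632, -0.315, 0.636, 0.311]
wrist_force: [-4.5, -19.6, 5.1]
opening: 0.348
```

```bash
python3 f.py C
```

```text
t 20.95 psi 2.566 from outward -0.254 r 49.8 (expect 50.6 ) Ft 18.88 Fr -6.93 torque 0.993 Mz 0.102 jaw 0.918 Fz 5.05
moment about bolt, +Mz, no Mz, -Mz: [np.float64(0.976), np.float64(0.874), np.float64(0.773)]
```

Request:
step_arm(xyz=[[-6,-9.5,0],[-6,-9.5,20],[-6,-9.5,60],[10,-50,60],[30,-95,60],[61,-158,60],[61,-158,60],[61,-158,60],[61,-158,60],[61,-158,60]], spin=[0,0,-0.1,-0.25,-0.4,-0.55,-0.7,-0.85,-1.0,-1.14], fingers=[35,35,35,35,35,35,35,35,35,35])

```text
time_s: 21.95
eef_pos: [0.5013, 0.1155, 0.1602]
eef_rot: [0.704, 0.081, 0.702, -0.08]
wrist_force: [-0.6, 0.0, 0.1]
opening: 0.349
```

```bash
python3 w.py pics/w8.png; python3 f.py B
```

```text
{'time_s': 21.95, 'q': [-0.0048, 0.136, 1.8355, 0.0005, 1.1672, 0.223], 'eef_pos': [0.5013, 0.1155, 0.1602], 'wrist_force': [-0.5933, 0.0109, 0.0865], 'torque': [0.0069, -0.0043, 0.0076], 'opening': 0.3488}
t 22.0 psi -1.649 from outward 0.244 r 49.1 (expect 50.6 ) Ft 1.19 Fr -0.36 torque 0.062 Mz -0.004 jaw -0.234 Fz -0.58
moment about bolt, +Mz, no Mz, -Mz: [np.float64(0.051), np.float64(0.055), np.float64(0.059)]
```

View pics/w8.png

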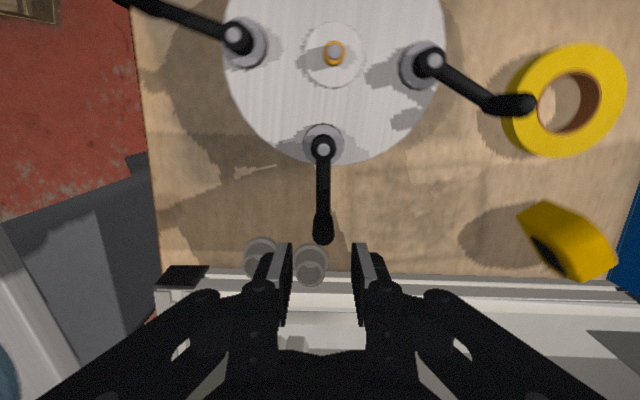

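Request:
step_arm(xyz=[[0,0,-35],[0,0,-60],[0,0,-60],[-4,0.5,-60],[-7,1,-60],[-9.5,2,-60],[-12,3,-60],[-14,4,-60],[-16,5.5,-60],[-18.5,7,-60]], spin=[0.01,0.01,0.01,0.01,0.01,-0.04,-0.09,-0.14,-0.19,-0.24], fingers=[35,35,35,35,35,35,35,35,35,35])

```text
time_s: 23.0
eef_pos: [0.4876, 0.1217, 0.1018]
eef_rot: [0.693, 0.163, 0.683, -0.162]
wrist_force: [16.5, -6.2, -11.6]
opening: 0.347
```

```bash
python3 f.py B;python3 arc.py B 482.8 122.5 -.474 -2.039 -2.239 .05 8
```

```text
t 23.0 psi -1.953 from outward -0.06 r 48.8 (expect 50.6 ) Ft 17.59 Fr -0.37 torque 0.882 Mz 0.025 jaw -0.463 Fz -11.6
moment about bolt, +Mz, no Mz, -Mz: [np.float64(0.869), np.float64(0.844), np.float64(0.819)]
-2.039 [0.2, -0.0] spin 0.006 t [ 0.892 -0.451]
-2.089 [-1.8, 1.5] spin -0.044 t [ 0.869 -0.495]
-2.139 [-3.7, 3.1] spin -0.094 t [ 0.843 -0.538]
-2.189 [-5.6, 4.9] spin -0.144 t [ 0.815 -0.58 ]
-2.239 [-7.3, 6.7] spin -0.194 t [ 0.785 -0.62 ]
```

Request:
step_arm(xyz=[[-2,1.5,0],[-4,3,0]], spin=[-0.05,-0.1], fingers=[35,35])

```text
time_s: 23.2
eef_pos: [0.4839, 0.1243, 0.1019]
eef_rot: [0.685, 0.197, 0.674, -0.196]
wrist_force: [17.8, -7.0, -11.1]
opening: 0.353
```

```bash
python3 f.py B
```

```text
t 23.2 psi -2.047 from outward -0.154 r 48.7 (expect 50.6 ) Ft 19.0 Fr -1.98 torque 0.964 Mz 0.076 jaw -0.563 Fz -11.08
moment about bolt, +Mz, no Mz, -Mz: [np.float64(0.974), np.float64(0.898), np.float64(0.821)]
```

Request:
step_arm(xyz=[[-2.5,2,0]], spin=[-0.06], fingers=[35])

```text
time_s: 23.3
eef_pos: [0.4816, 0.1261, 0.1019]
eef_rot: [0.678, 0.218, 0.668, -0.216]
wrist_force: [18.5, -8.6, -11.8]
opening: 0.351
```

```bash
python3 f.py B; python3 arc.py D 0 0 0 1.264 1.264 .05 0; python3 arc.py D 0 0 0 1.264 .864 .05 8
```

```text
t 23.3 psi -2.106 from outward -0.213 r 48.6 (expect 50.6 ) Ft 20.28 Fr -2.07 torque 1.028 Mz 0.083 jaw -0.623 Fz -11.81
moment about bolt, +Mz, no Mz, -Mz: [np.float64(1.04), np.float64(0.958), np.float64(0.875)]
1.264 [564.6, 321.2] spin -0.307 t [-0.953  0.302]
1.264 [564.6, 321.2] spin -0.307 t [-0.953  0.302]
1.264 [572.2, 318.8] spin -0.307 t [-0.953  0.302]
1.214 [574.4, 317.6] spin -0.357 t [-0.937  0.349]
1.164 [576.6, 316.3] spin -0.407 t [-0.918  0.396]
1.114 [578.7, 314.9] spin -0.457 t [-0.897  0.441]
1.064 [580.7, 313.4] spin -0.507 t [-0.874  0.485]
1.014 [582.7, 311.7] spin -0.557 t [-0.849  0.528]
0.964 [584.5, 310.0] spin -0.607 t [-0.821  0.57 ]
0.914 [586.3, 308.2] spin -0.657 t [-0.792  0.611]
0.864 [588.0, 306.3] spin -0.707 t [-0.76   0.649]
```

Request:
step_arm(xyz=[[11,-5,0],[11,-5,20],[11,-5,60],[30,40,60],[50,85,60],[70,130,60],[88,194,60],[88,194,60],[88,194,60],[88,194,60]], spin=[0,0,0,0.1,0.2,0.3,0.32,0.32,0.32,0.32], fingers=[35,35,35,35,35,35,35,35,35,35])

```text
time_s: 24.3
eef_pos: [0.563, 0.3217, 0.1593]
eef_rot: [0.699, 0.106, 0.699, -0.106]
wrist_force: [0.4, -0.2, 0.6]
opening: 0.351
```

```bash
python3 w.py pics/w9.png; python3 f.py D
```

```text
{'time_s': 24.3, 'q': [0.3366, 0.4183, 1.4803, -0.0003, 1.2426, 0.6366], 'eef_pos': [0.563, 0.3217, 0.1593], 'wrist_force': [0.4062, -0.1511, 0.5991], 'torque': [-0.0182, 0.001, -0.0377], 'opening': 0.3506}
t 24.35 psi 1.451 from outward 0.203 r 49.4 (expect 50.6 ) Ft 0.25 Fr 0.42 torque 0.009 Mz -0.05 jaw -0.301 Fz -0.71
moment about bolt, +Mz, no Mz, -Mz: [np.float64(-0.035), np.float64(0.015), np.float64(0.066)]
```

View pics/w9.png

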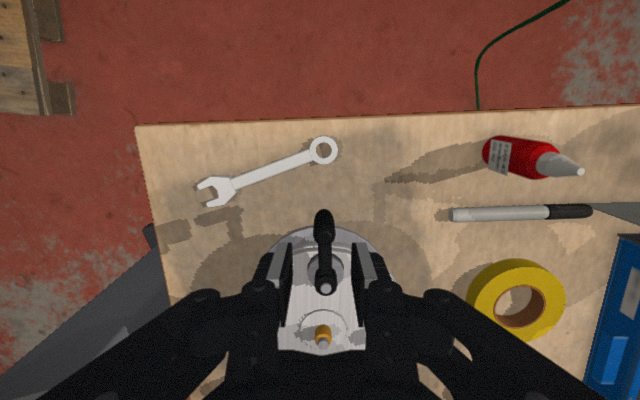

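Request:
step_arm(xyz=[[0,0,-35],[0,0,-59],[0,0,-59],[5,-1.5,-59],[9,-3,-59],[11.5,-4,-59],[13.5,-5.5,-59],[15.5,-7,-59],[17.5,-8.5,-59],[19.5,-10,-59]], spin=[0,0,0,0,0,-0.05,-0.1,-0.15,-0.2,-0.25], fingers=[35,35,35,35,35,35,35,35,35,35])

```text
time_s: 25.35
eef_pos: [0.5796, 0.3134, 0.1011]
eef_rot: [0.678, 0.193, 0.683, -0.193]
wrist_force: [-15.3, 4.2, 7.6]
opening: 0.351
```

```bash
python3 f.py D;python3 arc.py D 582.5 311.7 -.551 1.014 .814 .05 8
```

```text
t 25.35 psi 1.082 from outward -0.166 r 50.0 (expect 50.6 ) Ft 15.44 Fr -3.47 torque 0.796 Mz 0.043 jaw -0.552 Fz 7.56
moment about bolt, +Mz, no Mz, -Mz: [np.float64(0.778), np.float64(0.735), np.float64(0.692)]
1.014 [0.2, 0.0] spin -0.006 t [-0.849  0.528]
0.964 [2.0, -1.7] spin -0.056 t [-0.821  0.57 ]
0.914 [3.8, -3.5] spin -0.106 t [-0.792  0.611]
0.864 [5.5, -5.4] spin -0.156 t [-0.76   0.649]
0.814 [7.1, -7.3] spin -0.206 t [-0.727  0.687]
```

Request:
step_arm(xyz=[[2,-1.5,0],[4,-3.5,0]], spin=[-0.05,-0.1], fingers=[35,35])

```text
time_s: 25.55
eef_pos: [0.5833, 0.3104, 0.1011]
eef_rot: [0.667, 0.227, 0.672, -0.226]
wrist_force: [-16.6, 7.7, 6.9]
opening: 0.351
```

```bash
python3 f.py D
```

```text
t 25.55 psi 0.988 from outward -0.261 r 50.1 (expect 50.6 ) Ft 18.06 Fr -2.69 torque 0.922 Mz 0.034 jaw -0.652 Fz 6.87
moment about bolt, +Mz, no Mz, -Mz: [np.float64(0.906), np.float64(0.872), np.float64(0.838)]
```

Request:
step_arm(xyz=[[2,-2,0]], spin=[-0.06], fingers=[35])

```text
time_s: 25.65
eef_pos: [0.5851, 0.3087, 0.1011]
eef_rot: [0.66, 0.247, 0.665, -0.246]
wrist_force: [-16.3, 7.4, 7.2]
opening: 0.349
```

```bash
python3 f.py D
```

```text
t 25.65 psi 0.937 from outward -0.312 r 50.1 (expect 50.6 ) Ft 17.55 Fr -3.67 torque 0.903 Mz 0.064 jaw -0.712 Fz 7.16
moment about bolt, +Mz, no Mz, -Mz: [np.float64(0.903), np.float64(0.839), np.float64(0.776)]
```

Request:
step_arm(xyz=[[1,-1,0]], spin=[-0.03], fingers=[35])

```text
time_s: 25.75
eef_pos: [0.5861, 0.3077, 0.1011]
eef_rot: [0.656, 0.257, 0.662, -0.256]
wrist_force: [-17.3, 7.7, 7.3]
opening: 0.349
```

```bash
python3 f.py D
```

```text
t 25.75 psi 0.909 from outward -0.339 r 50.1 (expect 50.6 ) Ft 18.39 Fr -4.55 torque 0.952 Mz 0.106 jaw -0.742 Fz 7.31
moment about bolt, +Mz, no Mz, -Mz: [np.float64(0.98), np.float64(0.874), np.float64(0.768)]
```

Request:
step_arm(xyz=[[1,-1,0]], spin=[-0.03], fingers=[35])

```text
time_s: 25.85
eef_pos: [0.5869, 0.3068, 0.1011]
eef_rot: [0.652, 0.266, 0.658, -0.266]
wrist_force: [-16.4, 8.5, 7.9]
opening: 0.352
```

```bash
python3 f.py D
```

```text
t 25.85 psi 0.886 from outward -0.363 r 50.1 (expect 50.6 ) Ft 18.08 Fr -3.81 torque 0.931 Mz 0.117 jaw -0.771 Fz 7.91
moment about bolt, +Mz, no Mz, -Mz: [np.float64(0.981), np.float64(0.864), np.float64(0.748)]
```

Request:
step_arm(xyz=[[-8,6.5,0],[-8,6.5,20],[-8,6.5,60],[-40,40,100],[-85,70,120],[-125,100,140],[-165,130,140],[-205,160,140],[-250,190,140],[-280,220,140]], spin=[0,0,0,0,0,0,0,0,0,0], fingers=[35,35,35,35,35,35,35,35,35,35])

```text
time_s: 26.85
eef_pos: [0.3226, 0.5143, 0.2422]
eef_rot: [0.656, 0.268, 0.654, -0.265]
wrist_force: [0.7, 0.3, 0.7]
opening: 0.349
```

Request:
step_arm(xyz=[[-40,30,0],[-80,30,0],[-80,30,0]], spin=[0,0,0], fingers=[35,35,35])

```text
time_s: 27.15
eef_pos: [0.2392, 0.5444, 0.2413]
eef_rot: [0.656, 0.265, 0.656, -0.264]
wrist_force: [0.1, 0.4, -0.5]
opening: 0.35
```

```bash
python3 - <<'E'
from h import *
from bench import eyes,ctrl
print(ctrl.get_obs()['time_s'],ctrl.get_obs()['eef_pos'])
t=np.mean([eyes.camera('top').astype(float) for _ in range(4)],0).astype(np.uint8)
cv2.imwrite('pics/top1.png',cv2.cvtColor(t,cv2.COLOR_RGB2BGR))
a=cv2.imread("pics/top1.png")[170:285,230:400]; cv2.imwrite("pics/topc1.png",cv2.resize(a,None,fx=4.7,fy=4.7,interpolation=cv2.INTER_CUBIC))
# bystander move check: diff of images
b=cv2.imread("pics/top0.png"); d=cv2.absdiff(b,cv2.imread("pics/top1.png")).max(2)
ys,xs=np.where((d>60)); 
n,l,s,c=cv2.connectedComponentsWithStats((d>60).astype(np.uint8))
print([(s[i].tolist()) for i in range(1,n) if s[i][4]>8])
E
```

```text
27.15 [0.23922118 0.54441112 0.24134322]
[[300, 179, 16, 20, 107], [319, 179, 17, 20, 103], [261, 201, 21, 17, 106], [337, 215, 18, 18, 103], [264, 221, 18, 16, 84], [338, 236, 21, 12, 83], [288, 255, 12, 19, 51], [304, 254, 15, 17, 59], [270, 269, 8, 15, 49], [97, 370, 52, 30, 567]]
```

View pics/topc1.png

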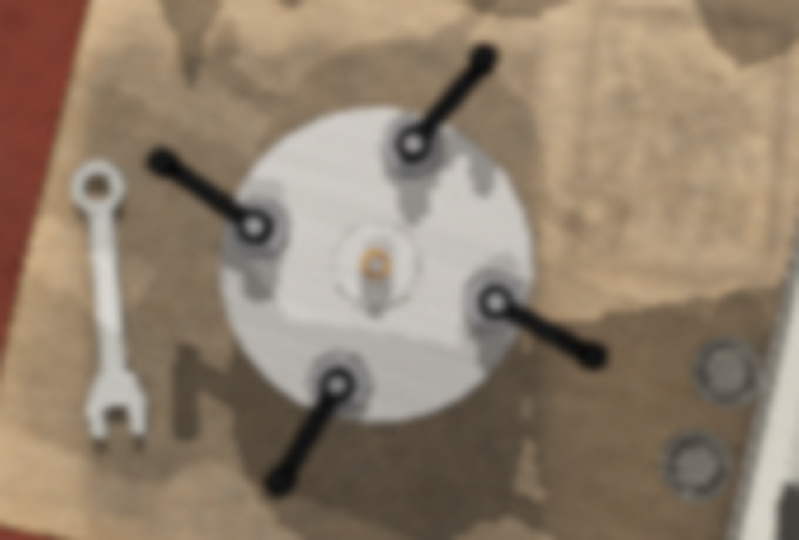

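View pics/top1.png

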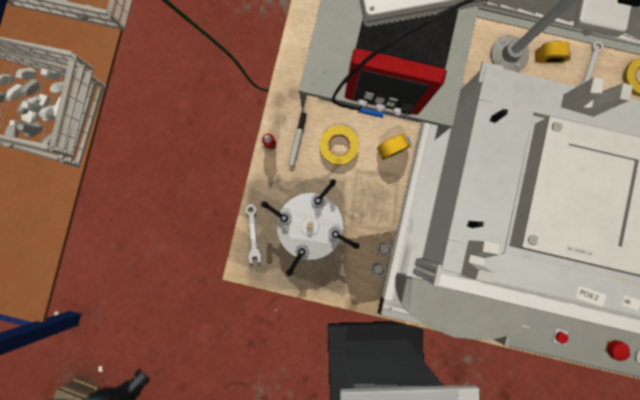

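Bystanders are unmoved (changes only at the levers and the arm). Knob tops at crop (484,57), (595,357), (278,483), (162,160). I check the lever angles.

```bash
python3 - <<'E'
from h import *
from bench import eyes
m=eyes.camera_model('top'); s=4.7
def knobs(f):
    g=cv2.imread(f); out=[]
    return g
b=np.array([(412,145),(496,300),(338,384),(254,228)])/s+[230,170]-0.4
k0=np.array([(341,58),(577,222),(413,466),(176,303)])/s+[230,170]-0.4
k=np.array([(484,57),(595,357),(278,483),(162,160)])/s+[230,170]-0.4
c=np.array([.5311,.2185]);th=-.322+np.array([0,-np.pi/2,np.pi,np.pi/2])
B=c+.058*np.c_[np.cos(th),np.sin(th)]
def ang(k): d=cast(m,k,.121)[:,:2]-B; return np.arctan2(d[:,1],d[:,0]),np.linalg.norm(d,axis=1)
a0,r0=ang(k0);a1,r1=ang(k)
print("A B C D start",a0.round(3),r0.round(4)); print("now",a1.round(3),r1.round(4)); print("turned",((a0-a1)%(2*np.pi)).round(3))
print("from tcp",[-.753,-2.106,2.566,.886])
E
```

```text
A B C D start [ 0.681 -0.817 -2.389  2.348] [0.0487 0.0502 0.0488 0.0478]
now [-0.747 -2.121  2.564  0.902] [0.0497 0.05   0.0495 0.0497]
turned [1.428 1.305 1.33  1.446]
from tcp [-0.753, -2.106, 2.566, 0.886]
```

Request:
step_arm(xyz=[[40,-27,0],[80,-55,0],[120,-82,0],[160,-110,0],[200,-137,0],[240,-164,0],[280,-192,-20],[310,-212,-50],[340,-233,-81],[340,-233,-81]], spin=[0,0,0,0,0,0,0,0,0,0], fingers=[35,35,35,35,35,35,35,35,35,35])

```text
time_s: 28.35
eef_pos: [0.5854, 0.3037, 0.1528]
eef_rot: [0.653, 0.266, 0.656, -0.271]
wrist_force: [0.0, 0.3, -0.4]
opening: 0.353
```

Request:
step_arm(xyz=[[0,0,0],[0,0,0]], spin=[0,0], fingers=[35,35])

```text
time_s: 28.55
eef_pos: [0.5841, 0.3102, 0.16]
eef_rot: [0.656, 0.267, 0.655, -0.266]
wrist_force: [0.1, 0.0, -0.4]
opening: 0.353
```

```bash
python3 w.py pics/w10.png; python3 f.py D; python3 arc.py D 0 0 0 .88 .78 .02 8
```

```text
{'time_s': 28.55, 'q': [0.3089, 0.4429, 1.4445, 0.0003, 1.2522, 1.0809], 'eef_pos': [0.5841, 0.3102, 0.16], 'wrist_force': [0.0945, 0.0443, -0.3692], 'torque': [0.0377, -0.0323, -0.0275], 'opening': 0.353}
t 28.6 psi 0.983 from outward -0.265 r 50.7 (expect 50.6 ) Ft -0.52 Fr 0.03 torque -0.026 Mz 0.032 jaw -0.771 Fz 0.33
moment about bolt, +Mz, no Mz, -Mz: [np.float64(0.006), np.float64(-0.026), np.float64(-0.058)]
0.88 [587.5, 307.0] spin -0.691 t [-0.771  0.637]
0.86 [588.1, 306.2] spin -0.711 t [-0.758  0.652]
0.84 [588.8, 305.4] spin -0.731 t [-0.745  0.667]
0.82 [589.4, 304.6] spin -0.751 t [-0.731  0.682]
0.8 [590.0, 303.8] spin -0.771 t [-0.717  0.697]
0.78 [590.6, 303.0] spin -0.791 t [-0.703  0.711]
```

View pics/w10.png

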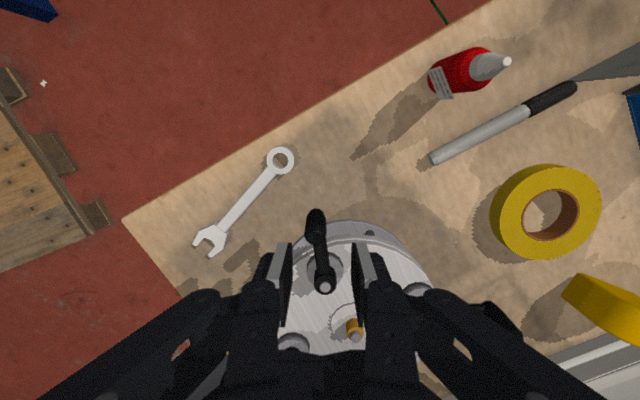

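Request:
step_arm(xyz=[[0,0,-35],[0,0,-59],[0,0,-59],[2,-2,-59],[3.5,-3,-59],[4,-4,-59],[4.5,-5,-59]], spin=[0.05,0.05,0.05,0.05,0.05,0.03,0.01], fingers=[35,35,35,35,35,35,35])

```text
time_s: 29.3
eef_pos: [0.5875, 0.3076, 0.102]
eef_rot: [0.656, 0.264, 0.657, -0.262]
wrist_force: [-7.4, 9.1, 3.9]
opening: 0.351
```

```bash
python3 f.py D
```

```text
t 29.3 psi 0.889 from outward -0.36 r 51.0 (expect 50.6 ) Ft 11.49 Fr 2.38 torque 0.558 Mz -0.067 jaw -0.762 Fz 3.91
moment about bolt, +Mz, no Mz, -Mz: [np.float64(0.531), np.float64(0.598), np.float64(0.665)]
```

Request:
step_arm(xyz=[[0.5,-1,0]], spin=[-0.02], fingers=[35])

```text
time_s: 29.4
eef_pos: [0.5874, 0.3072, 0.102]
eef_rot: [0.653, 0.271, 0.655, -0.268]
wrist_force: [-10.1, 10.1, 4.1]
opening: 0.351
```

```bash
python3 f.py D
```

```text
t 29.4 psi 0.885 from outward -0.363 r 50.7 (expect 50.6 ) Ft 14.21 Fr 1.43 torque 0.7 Mz -0.021 jaw -0.782 Fz 4.13
moment about bolt, +Mz, no Mz, -Mz: [np.float64(0.702), np.float64(0.723), np.float64(0.744)]
```

Request:
step_arm(xyz=[[0.5,-1,0]], spin=[0], fingers=[35])

```text
time_s: 29.5
eef_pos: [0.5874, 0.3071, 0.102]
eef_rot: [0.653, 0.271, 0.655, -0.267]
wrist_force: [-9.7, 14.5, 5.1]
opening: 0.352
```

```bash
python3 f.py D
```

```text
t 29.5 psi 0.883 from outward -0.366 r 50.7 (expect 50.6 ) Ft 16.75 Fr 5.02 torque 0.802 Mz -0.053 jaw -0.781 Fz 5.08
moment about bolt, +Mz, no Mz, -Mz: [np.float64(0.826), np.float64(0.878), np.float64(0.931)]
```

Request:
step_arm(xyz=[[0.5,-0.5,0]], spin=[0], fingers=[35])

```text
time_s: 29.6
eef_pos: [0.5875, 0.3071, 0.102]
eef_rot: [0.652, 0.271, 0.655, -0.267]
wrist_force: [-11.6, 14.2, 5.6]
opening: 0.353
```

```bash
python3 f.py D
```

```text
t 29.6 psi 0.883 from outward -0.366 r 50.7 (expect 50.6 ) Ft 18.0 Fr 3.63 torque 0.875 Mz -0.111 jaw -0.781 Fz 5.62
moment about bolt, +Mz, no Mz, -Mz: [np.float64(0.82), np.float64(0.931), np.float64(1.041)]
```

Request:
step_arm(xyz=[[0.5,-0.5,0]], spin=[0], fingers=[35])

```text
time_s: 29.7
eef_pos: [0.5875, 0.3071, 0.1019]
eef_rot: [0.652, 0.271, 0.656, -0.267]
wrist_force: [-13.4, 16.9, 6.8]
opening: 0.351
```

```bash
python3 f.py D
```

```text
t 29.7 psi 0.882 from outward -0.367 r 50.7 (expect 50.6 ) Ft 21.13 Fr 4.51 torque 1.025 Mz -0.004 jaw -0.78 Fz 6.8
moment about bolt, +Mz, no Mz, -Mz: [np.float64(1.091), np.float64(1.095), np.float64(1.099)]
```

Request:
step_arm(xyz=[[-7,6,0],[-7,6,20],[-7,6,60],[-40,40,100],[-85,70,120],[-125,100,140],[-165,130,140],[-205,160,140],[-250,190,140],[-280,220,140]], spin=[0,0,0,0,0,0,0,0,0,0], fingers=[35,35,35,35,35,35,35,35,35,35])

```text
time_s: 30.7
eef_pos: [0.322, 0.5116, 0.2419]
eef_rot: [0.654, 0.271, 0.653, -0.268]
wrist_force: [0.9, 0.4, -0.5]
opening: 0.353
```

Request:
step_arm(xyz=[[0,0,0],[0,0,0],[0,0,0],[0,0,0]], spin=[0,0,0,0], fingers=[35,35,35,35])

```text
time_s: 31.1
eef_pos: [0.3247, 0.5097, 0.24]
eef_rot: [0.654, 0.27, 0.653, -0.27]
wrist_force: [0.3, -1.2, 0.0]
opening: 0.345
```

```bash
python3 - <<'E'
from h import *
from bench import eyes,ctrl
cv2.imwrite('pics/top2.png',cv2.cvtColor(eyes.camera('top'),cv2.COLOR_RGB2BGR))
for r in('pics/top0.png','pics/top1.png'):
    d=cv2.absdiff(cv2.imread(r),cv2.imread("pics/top2.png")).max(2)
    n,l,s,c=cv2.connectedComponentsWithStats((d>60).astype(np.uint8))
    print([(s[i].tolist()) for i in range(1,n) if s[i][4]>8])
o=ctrl.get_obs();print(o['time_s'],o['eef_pos'],o['wrist_force'])
E
```

```text
[[300, 179, 16, 20, 108], [319, 179, 17, 20, 102], [262, 202, 20, 16, 103], [337, 215, 18, 18, 94], [264, 222, 17, 15, 82], [338, 236, 21, 12, 84], [288, 255, 12, 19, 42], [304, 254, 17, 18, 93], [269, 266, 11, 18, 61], [155, 320, 8, 7, 34], [75, 326, 94, 74, 3567], [71, 353, 41, 47, 605], [57, 374, 4, 4, 10], [42, 379, 46, 21, 339], [21, 395, 8, 5, 20], [112, 397, 6, 3, 14]]
[[155, 320, 8, 7, 34], [75, 326, 94, 60, 2814], [71, 353, 48, 47, 665], [57, 374, 5, 4, 12], [145, 376, 4, 5, 12], [41, 379, 47, 21, 361], [138, 385, 24, 15, 207], [21, 395, 8, 5, 21]]
31.15 [0.32462725 0.50965545 0.23974509] [ 0.55005673 -0.73086696  0.50735682]
```

Levers unchanged since the last look, bystanders unmoved, arm clear.

```bash
python3 -c "
from bench import hand_in
print(hand_in())"
```

```text
the job is handed in; nothing more can be done
None
```

I tightened all four lever bolts crisscross in two passes and handed the job in at about 31 s. No verdict is reported, so the torques below are my own estimates. The order in both passes was far bolt, near bolt, right bolt, left bolt, with each knob pushed round by one finger pad.

| Bolt | After pass 1 (N m) | After pass 2, by angle turned (N m) | After pass 2, by wrist force (N m) |
|---|---|---|---|
| Far | 0.75 | about 1.09 | 1.03–1.07 |
| Near | 0.74 | about 1.10 | 0.98–1.02 |
| Right | 0.77 | about 1.09 | 1.03–1.04 |
| Left | 0.74 | about 1.11 | 0.93–0.98 |

- **Disagreement:** the wrist force read lower than the angle estimate in the second pass, most clearly on the left bolt. I re-probed that bolt: it held at about 1.03–1.09 N m without turning, so I trust the angle figures. I did not re-probe the other three.
- **Limits:** both estimates put every bolt inside the 0.93–1.21 N m window, though the left bolt's lowest reading (0.93) sat right at its edge until the probe. No reading came near 1.25 N m.
- **Last checks:** the lever angles from the top camera matched those worked out from the arm to within 0.02 rad. Comparing the first and last pictures showed changes only at the levers, their shadows and the arm. So the bottle, pen, spanner and tape measure show no movement, and the arm stands clear of everything.

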